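# Load the hanging sample carriers on the bent transfer bar

### The job

Load the sampler: lift every sample carrier off its parking peg, thread it by its hole over the free end of the bent steel bar and slide it round the bend, so that all of them hang upright on the straight far leg between the bend and the blue stop collar, closed up as needed to fit. Only when all are there, throw the feed lever fully over, away from its starting side. Leave the jar, the beaker and the blue box alone.

Things in the scene. Friction and masses are not known exactly. Their poses are not given: they have to be found in the camera images.
- bar: Bent bar, fixed: 12 mm round steel rod, level, centre line 99 mm above the bench. Origin on the bench, z up. Far leg: straight at x = 0 from y = 0 to y = -125 mm (blue stop). Bend: quarter circle, radius 50 mm about (-50, 0), from (0, 0) to (-50, 50) mm. Near leg: straight along -x at y = 50 mm to the free end at x = -126 mm.
- bar_end (a point): Centre of the bar's rounded free end, where carriers are threaded on; axes as bar. Only bare bench below the legs
- bar_stop (a point): Centre of the face of the blue stop collar (30 mm diameter, 22 mm long) on the far leg, on the bar's centre line; axes as bar. Behind it, 43 mm further along -y, stands the bar's only post on a white base plate 8 mm thick (70 x 50 mm)
- bar_bend (a point): Where the far leg meets the bend, on the bar's centre line; axes as bar
- rack: Parking rack, fixed: aluminium rail 10 x 300 x 24 mm, top 114 mm high, on two end posts (feet behind). Origin on the bench below the middle of the rail's front face; x back through the rail, y along it, z up. Four 6 mm pegs stick out towards -x at y = -112.5, -37.5, 37.5, 112.5 mm, centre line 102 mm above the bench, level for 44 mm, then a tip turned up 8 mm, ending 51 mm from the rail
- rack_peg (a point): Root of the lowest-y peg on the rail's face, on its centre line; axes as the rack. A carrier hangs about 28 mm in front of the rail; raise it about 12 mm (10 to 14) to clear the peg's tip, then draw it off along -x
- carrier1: Hanging sample carrier, blue, 130 to 200 g; may be absent. Origin: centre of the underside of its white foot (30 x 56 x 10 mm in x, y, z); z up. Stem with two fixed vials, then the drilled hub, then a grip tab on top: 12 mm (x) by 14 mm (y), from 94 to 136 mm above the origin. Weighted low: hangs upright, foot 16 mm over the bench on peg or bar; can also stand on its foot
- carrier1_hole (a point): Centre of the blue carrier's round hole, 22 mm diameter along the carrier's x axis, 78 mm above its origin; hub 34 mm outside diameter, 14 mm long; axes as the carrier
- carrier2: Hanging sample carrier, orange, 130 to 200 g; may be absent. Origin: centre of the underside of its white foot (30 x 56 x 10 mm in x, y, z); z up. Stem with two fixed vials, then the drilled hub, then a grip tab on top: 12 mm (x) by 14 mm (y), from 94 to 136 mm above the origin. Weighted low: hangs upright, foot 16 mm over the bench on peg or bar; can also stand on its foot
- carrier2_hole (a point): Centre of the orange carrier's round hole, 22 mm diameter along the carrier's x axis, 78 mm above its origin; hub 34 mm outside diameter, 14 mm long; axes as the carrier
- carrier3: Hanging sample carrier, green, 130 to 200 g; may be absent. Origin: centre of the underside of its white foot (30 x 56 x 10 mm in x, y, z); z up. Stem with two fixed vials, then the drilled hub, then a grip tab on top: 12 mm (x) by 14 mm (y), from 94 to 136 mm above the origin. Weighted low: hangs upright, foot 16 mm over the bench on peg or bar; can also stand on its foot
- carrier3_hole (a point): Centre of the green carrier's round hole, 22 mm diameter along the carrier's x axis, 78 mm above its origin; hub 34 mm outside diameter, 14 mm long; axes as the carrier
- carrier4: Hanging sample carrier, yellow, 130 to 200 g; may be absent. Origin: centre of the underside of its white foot (30 x 56 x 10 mm in x, y, z); z up. Stem with two fixed vials, then the drilled hub, then a grip tab on top: 12 mm (x) by 14 mm (y), from 94 to 136 mm above the origin. Weighted low: hangs upright, foot 16 mm over the bench on peg or bar; can also stand on its foot
- carrier4_hole (a point): Centre of the yellow carrier's round hole, 22 mm diameter along the carrier's x axis, 78 mm above its origin; hub 34 mm outside diameter, 14 mm long; axes as the carrier
- lever (a joint): Feed lever: toggle with a red ball on a grey block (70 x 50 x 25 mm). 0 at the start, leaning 0.5 rad to its -x side (about towards the robot); 1.0 rad when thrown fully over to the other side. Stays where it is left; about 1 N at the ball moves it
- lever_tip (a point): Centre of the lever's red ball (26 mm diameter), 70 mm from the hinge, which lies 22 mm above the bench. Axes turn with the lever; at joint 0 x is level, z up, and the lever is thrown towards +x about the y axis. Ball centre 83 mm high at both ends of the throw, 67 mm of travel
- jar: Bystander: jar with blue cap, 60 mm diameter, 85 mm high; origin at the centre of its underside
- beaker: Bystander: clear beaker, 66 mm diameter, 80 mm high; origin at the centre of its underside
- tipbox: Bystander: blue box, 80 x 120 x 50 mm; origin at the centre of its underside
Things that resemble listed ones, but are neither listed nor needed, are in the scene too. What is shaped like the carrier3 but black, red or turquoise is not meant.

How it is judged:
On the way, in this order (a step that is already met when the one before it is completed fails the run):
1. every carrier hangs on the far leg, past the bend, and the lever is not yet thrown (y of carrier1_hole in the frame of bar between -0.13 and 0.004 m and x of carrier1_hole in the frame of bar between -0.012 and 0.012 m and z of carrier1_hole in the frame of bar between 0.082 and 0.11 m and angle between each of carrier1, carrier2, carrier3, carrier4's own z axis and vertical below 0.5 rad and y of carrier2_hole in the frame of bar between -0.13 and 0.004 m and x of carrier2_hole in the frame of bar between -0.012 and 0.012 m and z of carrier2_hole in the frame of bar between 0.082 and 0.11 m and y of carrier3_hole in the frame of bar between -0.13 and 0.004 m and x of carrier3_hole in the frame of bar between -0.012 and 0.012 m and z of carrier3_hole in the frame of bar between 0.082 and 0.11 m and y of carrier4_hole in the frame of bar between -0.13 and 0.004 m and x of carrier4_hole in the frame of bar between -0.012 and 0.012 m and z of carrier4_hole in the frame of bar between 0.082 and 0.11 m and value of joint lever below 0.4 rad), for 0.2 s.
2. the feed lever is thrown over (value of joint lever above 0.85 rad), for 0.2 s.
At the end, for the whole second after the job is handed in: Every carrier present is threaded on the far leg (hole centre between the bend, 4 mm over at most, and the stop collar, within 12 mm sideways of the bar's centre line and 82 to 110 mm above the bench, tilted less than 0.5 rad) and released; the lever stands beyond 0.85 rad (y of carrier1_hole in the frame of bar between -0.13 and 0.004 m and x of carrier1_hole in the frame of bar between -0.012 and 0.012 m and z of carrier1_hole in the frame of bar between 0.082 and 0.11 m and angle between each of carrier1, carrier2, carrier3, carrier4's own z axis and vertical below 0.5 rad and y of carrier2_hole in the frame of bar between -0.13 and 0.004 m and x of carrier2_hole in the frame of bar between -0.012 and 0.012 m and z of carrier2_hole in the frame of bar between 0.082 and 0.11 m and y of carrier3_hole in the frame of bar between -0.13 and 0.004 m and x of carrier3_hole in the frame of bar between -0.012 and 0.012 m and z of carrier3_hole in the frame of bar between 0.082 and 0.11 m and y of carrier4_hole in the frame of bar between -0.13 and 0.004 m and x of carrier4_hole in the frame of bar between -0.012 and 0.012 m and z of carrier4_hole in the frame of bar between 0.082 and 0.11 m and value of joint lever above 0.85 rad and contact force between each of carrier1, carrier2, carrier3, carrier4 and the fingers below 0.1 N); the robot touches nothing.
It fails at once if a bystander is moved more than 4 cm or tipped (distance of any of jar, beaker, tipbox from where it was at the start of the episode above 0.04 m or angle between any of jar, beaker, tipbox's own z axis and vertical above 0.6 rad).
Of carrier1, carrier2, carrier3, carrier4 only 3 to 4 are there at a start; the rules pass over those that are not, and their reading is None.
At some moment in a run one of carrier1, carrier2, carrier3, carrier4 may be knocked a few centimetres aside while the robot is not near it.
Once in a run the grip may slacken for a moment while it holds something.
It also fails if it takes over 210 s, if anything falls off the work surface, if the arm or the gripper's body presses on something with over 40 N, if the wrist force passes 120 N, or if a joint passes its speed limit or range.

### The arm

A 7-joint arm with a two-finger parallel gripper is mounted at the origin on the work surface. World frame = base frame: x ahead of the robot, y to its left, z up, the work surface at z = 0. Lengths are in m, angles in rad, forces in N, time in s.
With the tool pointing down it reaches from about 0.4 to 0.85 m from the base axis. Payload 10.4 kg.
Tool frame: the origin (TCP) lies midway between the tips of the shut fingers; the grasp point (between the pads) lies 19 mm behind it; z points along the fingers, y is the line along which they close (so a half turn about z gives the same grasp; the last joint's range is limited). The gripper opens to 85 mm and grips with 20 to 120 N. Pads are 22 mm wide; open, the fingers measure 114 mm over their backs; the gripper's body (76 mm by 85 mm) begins 54 mm behind the grasp point. The pads swing forward as they close: fully open they stand 13 mm farther back than shut.
Start: joints at [-1.239, 0.332, -0.065, 1.46, 0.022, 1.35, -0.088], TCP at [0.217, 0.586, 0.231] pointing down, gripper open.
Joint ranges: [-2.6, 2.6], [-0.5, 2.12], [-1.47, 1.34], [0.16, 2.42], [-1.27, 4.41], [0.06, 2.06], [-2.6, 2.6]. Speed limits (rad/s): [2.22, 2.22, 2.79, 2.79, 3.14, 3.14, 3.14].

### API

Orientations are given as a unit quaternion [x, y, z, w].
In Python, from workcell import get_obs, camera, camera_params, hand_in gives the robot as it stands.
- The arm moves only by the tool carry_out, never from a script. Its argument "commands" is a list that holds one entry, the list of rows, each a list of 6 numbers: the shift along the tool's x, y, z in units of 40 mm (1.0 is 40 mm), then the turn, a rotation vector about the tool's x, y, z in units of 6 degrees (1.0 is 6 degrees). In form: [[[x, y, z, ax, ay, az], ...]]. A call has 1 to 20 rows; each row shifts and turns the commanded pose from where the row before left it, along the tool's axes as they then stand; what a row does not reach is not made up. A row lasts 1/12 s, in which the tool goes at most 41.7 mm and 7.16 degrees, less where a joint would pass 70% of its speed; a pose out of reach is approached as far as the arm can. A call is refused whole if a number of a shift passes 1 or a number of a turn 1, either way. A call with a gripper value outside its range is refused whole. "hand" is the closure, from -1 (fully open) to 1 (shut), set as the call begins (left out, the last holds). The fingers move at their own pace and stop on an object; "force" is the grip in N (left out, the last holds). Time passes only in rows, so rows that do not move let the fingers close. It gives the time, the measured TCP pose, the force, the opening and the grip force at its end, in the units of the state.
- get_obs(): the state, without advancing time (a new reading comes with each control period).
- camera(name): name is "scene" or "top"; returns the picture (384x512x3 uint8, red, green, blue); there is no depth.
- camera_params(name): a dict with "mtx" (3x3 intrinsics, pixels), "k1" (the pictures are not rectified: a ray, as slopes to the right and down, at radius r is drawn at 1 + k1 r^2 times it, then the intrinsics apply), "R" (3x3) and "t" (3): a world point X has camera coordinates R X + t. Camera axes: x right, y down, z forward; pixel columns grow to the right and rows downward; lengths in m; the calibration is good to about 2 mm. A picture is of the moment at which its call begins. camera_params takes no time and is no camera call.
- hand_in(): hands the job in; it is judged then, once.
The state is a dict: "clock": time; "joint_pos": joint angles; "joint_velocities": joint speeds; "tau": joint torques, N m; "position": TCP position; "ee_rot": TCP orientation; "ft_force": force on the tool from outside, world axes, zero at the start; "torque": the same for the moment, N m; "grip_width": opening from 0.0 (shut) to 1.0 (fully open); "grasp_force": force on a finger pad.
Only numpy, scipy, OpenCV 4.12 (cv2) and the standard library are available. Lean on these libraries where they do the work, as an engineer would, in place of code of your own. Each camera call takes 0.05 s, during which the arm holds its last target. There are 200 camera calls.

## Working session

There is one attempt and no reset: what is moved stays moved. The work goes in short steps, Python scripts to look and compute and a tool call to move; the robot and the scene stay as the last step left them, time stands still between calls to the robot, and variables do not carry over. Pictures are saved under pics/ and viewed, at most 14 in all, crops included, and the job is handed in when it is done.

Besides the shell and the picture viewer there is one more tool, called after ">>>" by a JSON object that holds its "op" and its "data". carry_out: Moves the arm, as the interface text tells. Its arguments: {"type":"object","properties":{"commands":{"type":"array"},"hand":{"type":"number"},"force":{"type":"number"}},"required":["commands"]}

```bash
mkdir -p pics; python3 - <<'E'
from workcell import *
import cv2
print(get_obs())
for n in("scene","top"):
    p=camera_params(n);print(n,p)
    cv2.imwrite(f"pics/{n}0.png",cv2.resize(camera(n)[:,:,::-1],(800,600),interpolation=cv2.INTER_CUBIC))
    
E
```

```text
{'clock': 0.0, 'joint_pos': array([-1.2386052 ,  0.33285901, -0.06467627,  1.46094577,  0.021597  ,
        1.34987266, -0.08848975]), 'joint_velocities': array([-5.08121308e-04, -4.45006345e-04, -7.10332841e-05,  1.90644398e-03,
       -1.70362804e-03, -1.12547330e-04, -5.65629084e-04]), 'tau': array([-4.53235943e-04, -6.25465465e+01,  4.84872074e-02, -3.91591930e+01,
        1.61531934e-02,  1.00628956e-02,  9.50155027e-05]), 'position': array([0.21701063, 0.5857232 , 0.23052177]), 'ee_rot': array([ 1.76462514e-01,  9.84307116e-01, -6.89130989e-04, -8.86154991e-05]), 'ft_force': array([0.05730408, 0.43899889, 0.66598342]), 'torque': array([ 0.00242386,  0.02303927, -0.00663286]), 'grasp_force': 0.0, 'grip_width': 0.9992077296581143}
scene {'mtx': array([[464.54371763,   0.        , 258.38588288],
       [  0.        , 464.54371763, 192.09795828],
       [  0.        ,   0.        ,   1.        ]]), 'k1': -0.10865344763143817, 'R': array([[-0.78186038,  0.62341515,  0.00692118],
       [ 0.52403578,  0.66315627, -0.53442518],
       [-0.33775857, -0.41421893, -0.84518745]]), 't': array([ 0.41277205, -0.26161758,  1.64095243])}
top {'mtx': array([[397.95905215,   0.        , 261.66773658],
       [  0.        , 397.95905215, 194.07953111],
       [  0.        ,   0.        ,   1.        ]]), 'k1': -0.11758990731436236, 'R': array([[-0.02454453, -0.99969223,  0.00360719],
       [-0.99441555,  0.02404418, -0.10275987],
       [ 0.10264151, -0.00610924, -0.99469965]]), 't': array([0.06307922, 0.54291234, 1.01072933])}
```

View pics/scene0.png

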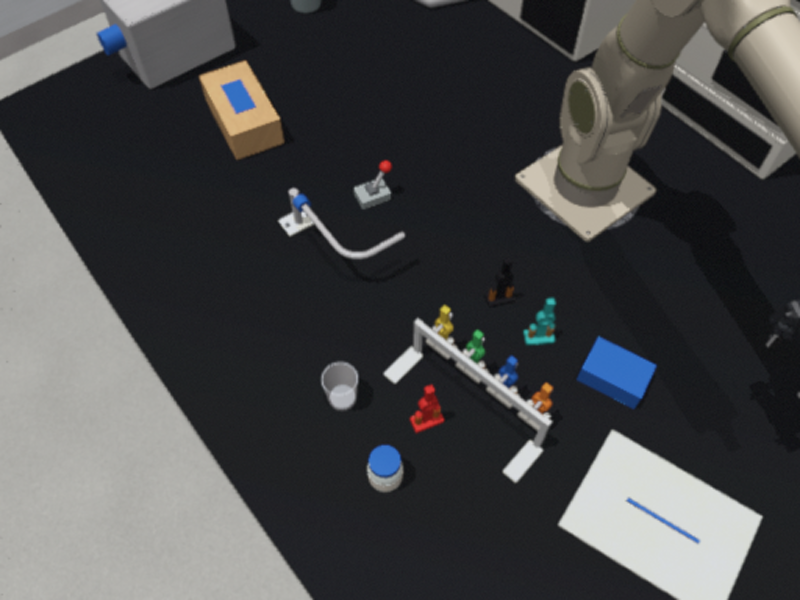

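View pics/top0.png

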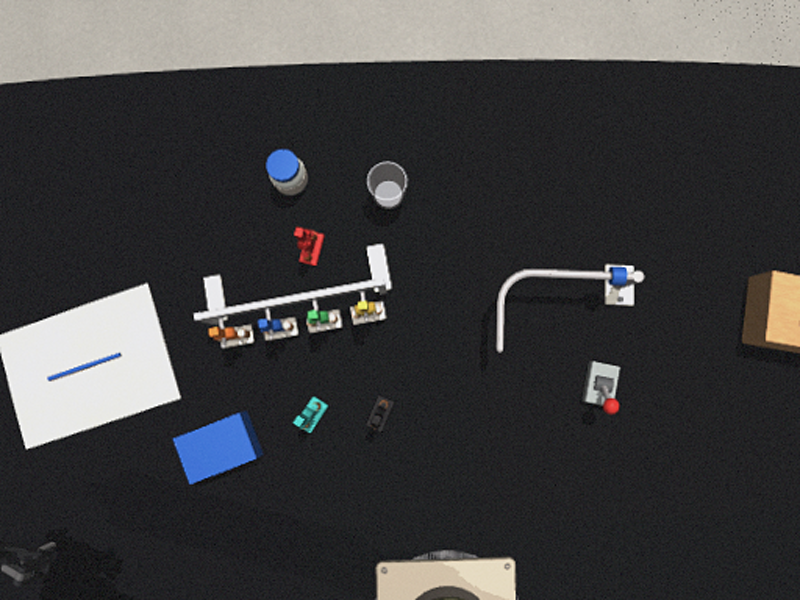

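The scene view shows the rack with yellow, green, blue and orange carriers at (443,322), (476,346), (509,373) and (541,400). The bar runs from its free end at (403,236) to the stop at (300,203), and the lever ball is at (385,167). In the top view the rail runs (195,316)–(390,283), the bar's free end is at (500,350), its stop at (612,275), and the lever ball at (611,406). The black, turquoise and red ones are decoys.

```bash
cat > h.py <<'E'
import numpy as np, cv2
from workcell import *
from scipy.spatial.transform import Rotation as Ro
P={n:camera_params(n) for n in("scene","top")}
def rays(n,uv):
    p=P[n]; uv=np.asarray(uv,float).reshape(-1,1,2)
    s=cv2.undistortPoints(uv,p["mtx"],np.array([p["k1"],0,0,0.]),None,None,None).reshape(-1,2)
    d=np.c_[s,np.ones(len(s))]@p["R"]; return -p["R"].T@p["t"],d
def plane(n,uv,z):
    c,d=rays(n,uv); return c+d*((z-c[2])/d[:,2])[:,None]
def two(ua,ub):  # scene px, top px -> point, gap
    c1,d1=rays("scene",ua);c2,d2=rays("top",ub);d1=d1[0]/np.linalg.norm(d1);d2=d2[0]/np.linalg.norm(d2)
    A=np.c_[d1,-d2];s=np.linalg.lstsq(A,c2-c1,rcond=None)[0];a=c1+s[0]*d1;b=c2+s[1]*d2
    return (a+b)/2,np.linalg.norm(a-b)
def proj(n,X):
    p=P[n];return cv2.projectPoints(np.asarray(X,float).reshape(-1,1,3),cv2.Rodrigues(p["R"])[0],p["t"],p["mtx"],np.array([p["k1"],0,0,0.]))[0].reshape(-1,2)
HUE=dict(blue=(108,122),orange=(8,17),green=(50,75),yellow=(22,32))
def blobs(img,name,roi,smin=110,vmin=60):
    hsv=cv2.cvtColor(img,cv2.COLOR_RGB2HSV);lo,hi=HUE[name]
    m=cv2.inRange(hsv,(lo,smin,vmin),(hi,255,255));M=np.zeros_like(m);x0,y0,x1,y1=roi;M[y0:y1,x0:x1]=m[y0:y1,x0:x1];return M
def move(target,yaw):  # tool-frame shift in mm and turn deg for TCP target & tool-y angle (deg)
    o=get_obs();R=Ro.from_quat(o["ee_rot"]).as_matrix();d=(np.array(target)-o["position"])*1000
    y=np.degrees(np.arctan2(R[1,1],R[0,1]))
    print("t",round(o["clock"],2),"pos",o["position"].round(4),"yaw",y.round(2),"tilt",R[:,2].round(4),"\n world d",d.round(1),"tool units",(R.T@d/40).round(3),"turn z units",round((y-yaw)/6,3))
E
cat > m.py <<'E'
from h import *
T=camera("top");S=camera("scene");f=512/800
hsv=cv2.cvtColor(T,cv2.COLOR_RGB2HSV)
br=cv2.inRange(hsv,(0,0,120),(179,60,255))
def pts(m,x0,y0,x1,y1):
    v,u=np.nonzero(m[y0:y1,x0:x1]);return np.c_[u+x0,v+y0].astype(float)
far=plane("top",pts(br,346,165,386,185),.099);near=plane("top",pts(br,312,195,330,230),.099)
ff=np.polyfit(far[:,1],far[:,0],1);nf=np.polyfit(near[:,0],near[:,1],1)
print("far leg x=a*y+b",ff,"near y=a*x+b",nf,"near min x",near[:,0].min(),np.percentile(near[:,0],1))
print("widths",len(far)," far yaw deg",np.degrees(np.arctan(-ff[0])),"near yaw",np.degrees(np.arctan(nf[0])))
stop=blobs(T,"blue",(380,160,415,190));q=plane("top",pts(stop,0,0,512,384),.105);print("stop y range",q[:,1].min(),q[:,1].max(),q.mean(0))
q=pts(br,120,175,252,212);r=plane("top",q,.114)
rf=None
# rail: fit line robustly
k=np.ones(len(r),bool)
for i in range(8):
    rf=np.polyfit(r[k,1],r[k,0],1);e=r[:,0]-np.polyval(rf,r[:,1]);k=abs(e-np.median(e[k]))<.009
print("rail x=a*y+b",rf,"deg",np.degrees(np.arctan(rf[0])),"y ends",r[k,1].min(),r[k,1].max(),"std",e[k].std())
for n in HUE:
    mt=blobs(T,n,(125,180,255,230),90,70);ms=blobs(S,n,(265,185,370,275),90,60)
    a=pts(mt,0,0,512,384);b=pts(ms,0,0,512,384)
    print(n,len(a),len(b),"top-c",a.mean(0).round(1),"scene-c",b.mean(0).round(1),"two:",*[np.round(z,4) for z in two(b.mean(0),a.mean(0))],"tab@.152:",plane("top",a.mean(0),.13)[0].round(4))
red=cv2.inRange(hsv,(0,150,90),(5,255,255));a=pts(red,370,245,410,275);rs=cv2.inRange(cv2.cvtColor(S,cv2.COLOR_RGB2HSV),(0,150,90),(5,255,255));b=pts(rs,235,95,260,115)
print("ball",a.mean(0),b.mean(0),*two(b.mean(0),a.mean(0)),plane("top",a.mean(0),.083))
cv2.imwrite("pics/rack0.png",cv2.resize(T[165:290,115:275,::-1],(800,625-25),interpolation=cv2.INTER_CUBIC))
cv2.imwrite("pics/bar0.png",cv2.resize(T[150:270,300:420,::-1],(600,600),interpolation=cv2.INTER_CUBIC))
E
python3 m.py
```

```text
far leg x=a*y+b [0.05841886 0.5900908 ] near y=a*x+b [-0.06240089 -0.05875634] near min x 0.4606875282114952 0.4607738428594007
widths 173  far yaw deg -3.3433541903200785 near yaw -3.570677700777323
stop y range -0.2925137147350637 -0.26711853548898573 [ 0.57215426 -0.28096306  0.105     ]
rail x=a*y+b [-0.15458206  0.58404938] deg -8.787347116310492 y ends 0.07764323811043047 0.38385307249047235 std 0.003791224318532493
blue 100 162 top-c [172.  207.5] scene-c [326.7 236.9] two: [0.507  0.2682 0.1115] 0.0043 tab@.152: [0.5071 0.2625 0.13  ]
orange 156 243 top-c [148.4 212.3] scene-c [335.5 242.3] two: [0.5029 0.3098 0.1388] 0.0183 tab@.152: [0.497  0.3189 0.13  ]
green 88 150 top-c [202.7 202. ] scene-c [304.7 220.7] two: [0.5194 0.1932 0.1107] 0.002 tab@.152: [0.5184 0.1897 0.13  ]
yellow 87 154 top-c [233.3 196.5] scene-c [284.1 205.2] two: [0.5313 0.119  0.1095] 0.0014 tab@.152: [0.5297 0.1172 0.13  ]
ball [390.81481481 259.51851852] [246.13333333 105.93333333] [ 0.3689946  -0.26502155  0.08462233] 0.0016573489744668773 [[ 0.36836358 -0.26488276  0.083     ]]
```

View pics/rack0.png

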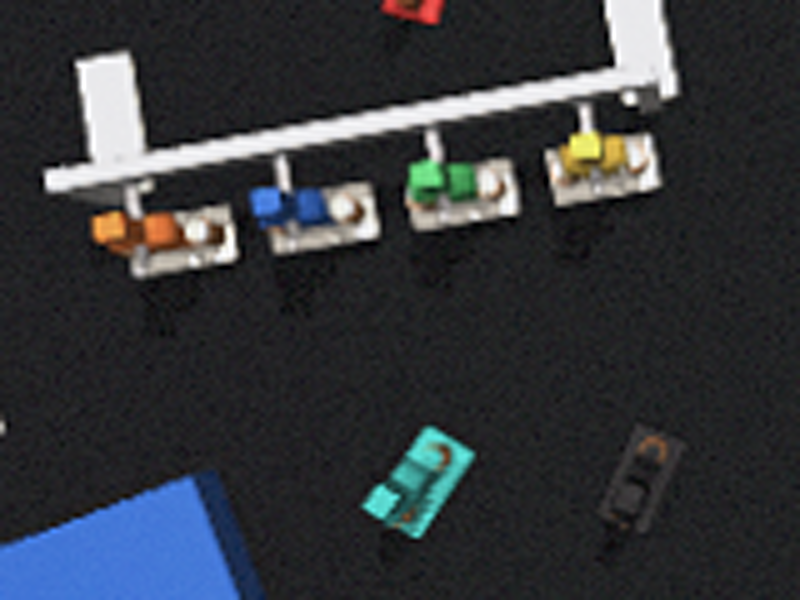

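View pics/bar0.png

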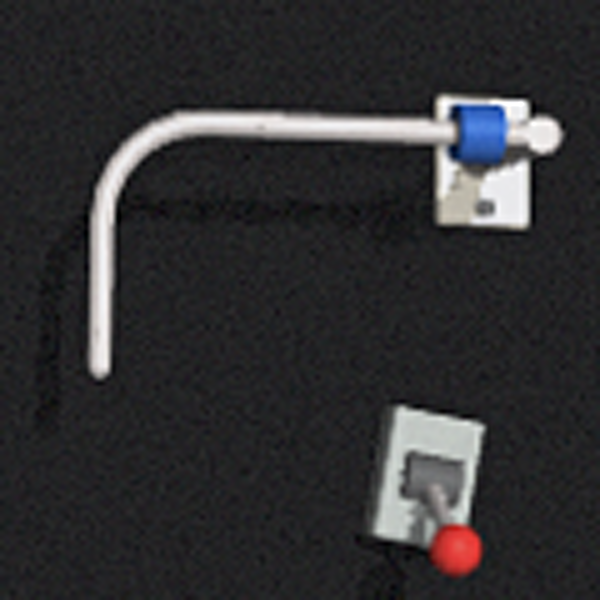

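The rack crop shows the tab tops at about yellow (585,147), green (428,177), blue (267,203) and orange (110,227), all on their pegs. The bar crop shows the free end at (100,372), the stop face at (455,130) and the lever ball at (456,550).

```bash
python3 - <<'E'
from h import *
T=camera("top")
uv=np.array([[232,195.6],[200.6,201.9],[168.4,207.3],[137,212.3]])
print("manual tab tops",plane("top",uv,.152).round(4))
for n,c in zip(("yellow","green","blue","orange"),uv):
    x,y=c.round().astype(int);m=blobs(T,n,(x-9,y-9,x+10,y+10),90,70)
    V=T.max(2).astype(float);V[m==0]=0
    v=V[V>0];k=V>np.percentile(v,50);vv,uu=np.nonzero(k);print(n,len(v),"bright half",np.c_[uu,vv].mean(0),plane("top",np.c_[uu,vv].mean(0),.152).round(4))
ex=np.array([[.533,.1146],[.5215,.1887],[.5101,.2628],[.4986,.3369]])
print("rack-based px of tab top",proj("top",np.c_[ex,[.152]*4]).round(1))
# rail end px check: rack model corners
import math
a=math.radians(8.79);rx=np.array([math.cos(a),math.sin(a)]);ry=np.array([-math.sin(a),math.cos(a)]);o=np.array([.5435,.23])
print("rail front corners",proj("top",[[*(o+s*ry),.114] for s in(-.15,.15)]).round(1),"back",proj("top",[[*(o+.01*rx+s*ry),.114] for s in(-.15,.15)]).round(1))
move([*(ex[0]),.24],98.8)
E
```

```text
manual tab tops [[0.5296 0.1188 0.152 ]
 [0.5168 0.1913 0.152 ]
 [0.5061 0.266  0.152 ]
 [0.4961 0.3396 0.152 ]]
yellow 93 bright half [233.2173913  195.36956522] [[0.5301 0.116  0.152 ]]
green 88 bright half [201.46511628 201.09302326] [[0.5186 0.1892 0.152 ]]
blue 87 bright half [170.46511628 206.62790698] [[0.5075 0.2611 0.152 ]]
orange 102 bright half [139.62745098 212.2745098 ] [[0.4961 0.3334 0.152 ]]
rack-based px of tab top [[233.8 194.1]
 [201.7 199.8]
 [169.8 205.5]
 [138.1 211.2]]
rail front corners [[248.3 181.5]
 [126.2 203.4]] back [[247.6 177.5]
 [125.6 199.4]]
t 0.25 pos [0.217  0.5859 0.2309] yaw 69.67 tilt [-2.e-04 -6.e-04 -1.e+00] 
 world d [ 316.  -471.3    9.1] tool units [-11.5    -8.305  -0.221] turn z units -4.855
```

>>> {"op": "carry_out", "data": {"commands": [[[0,0,0,0,0,-0.971],[0,0,0,0,0,-0.971],[0,0,0,0,0,-0.971],[0,0,0,0,0,-0.971],[0,0,0,0,0,-0.971],[-0.397,-0.852,0,0,0,0],[-0.397,-0.852,0,0,0,0],[-0.397,-0.852,0,0,0,0],[-0.397,-0.852,0,0,0,0],[-0.397,-0.852,0,0,0,0],[-0.397,-0.852,0,0,0,0],[-0.397,-0.852,0,0,0,0],[-0.397,-0.852,0,0,0,0],[-0.397,-0.852,0,0,0,0],[-0.397,-0.852,0,0,0,0],[-0.397,-0.852,0,0,0,0],[-0.397,-0.852,0,0,0,0],[-0.397,-0.852,0,0,0,0],[-0.397,-0.852,0,0,0,0],[-0.397,-0.852,0,0,0,0]]], "hand": 0.0, "force": 80}}

```text
clock: 1.92
position: [0.5314, 0.1157, 0.2315]
ee_rot: [-0.077, 0.997, 0.0, 0.0]
ft_force: [1.3, 0.5, 0.2]
grip_width: 0.502
grasp_force: 0.0
```

>>> {"op": "carry_out", "data": {"commands": [[[0,0,0,0,0,0],[0,0,0,0,0,0],[0,0,0,0,0,0]]]}}

```text
clock: 2.17
position: [0.5305, 0.1178, 0.2311]
ee_rot: [-0.077, 0.997, 0.0, -0.0]
ft_force: [-1.2, 0.7, -0.2]
grip_width: 0.496
grasp_force: 0.0
```

```bash
python3 - <<'E'
from h import *
move([.531,.117,.117],98.8)
print(get_obs()["grip_width"],get_obs()["joint_pos"])
E
```

```text
t 2.17 pos [0.5305 0.1178 0.2311] yaw 98.81 tilt [-5.e-04  4.e-04 -1.e+00] 
 world d [   0.5   -0.8 -114.1] tool units [-0.011 -0.024  2.853] turn z units 0.002
0.49606714748536496 [-0.55262792  0.14846575  0.27835885  1.69370786 -0.0426385   1.3056877
  1.45856965]
```

>>> {"op": "carry_out", "data": {"commands": [[[0,-0.02,0.475,0,0,0],[0,0,0.475,0,0,0],[0,0,0.475,0,0,0],[0,0,0.475,0,0,0],[0,0,0.475,0,0,0],[0,0,0.475,0,0,0],[0,0,0,0,0,0],[0,0,0,0,0,0]]]}}

```text
clock: 2.83
position: [0.5299, 0.1178, 0.117]
ee_rot: [-0.078, 0.997, -0.0, -0.001]
ft_force: [0.7, 0.0, 0.9]
grip_width: 0.502
grasp_force: 0.0
```

>>> {"op": "carry_out", "data": {"commands": [[[0,0,0,0,0,0],[0,0,0,0,0,0],[0,0,0,0,0,0],[0,0,0,0,0,0],[0,0,0,0,0,0],[0,0,0,0,0,0]]], "hand": 1.0, "force": 80}}

```text
clock: 3.33
position: [0.5318, 0.1174, 0.1189]
ee_rot: [-0.077, 0.997, 0.001, 0.001]
ft_force: [-0.5, 2.0, 7.4]
grip_width: 0.149
grasp_force: 78.2
```

```bash
python3 - <<'E'
from h import *
move([.531,.117,.117],98.8)
cv2.imwrite("pics/grasp1.png",cv2.resize(np.hstack([camera("scene")[150:290,230:400,::-1],camera("top")[140:280,180:350,::-1]]),(800,330),interpolation=cv2.INTER_CUBIC))
E
```

```text
t 3.33 pos [0.5318 0.1174 0.1189] yaw 98.82 tilt [ 0.0025  0.0017 -1.    ] 
 world d [-0.8 -0.4 -1.9] tool units [ 0.02  -0.007  0.047] turn z units 0.003
```

View pics/grasp1.png

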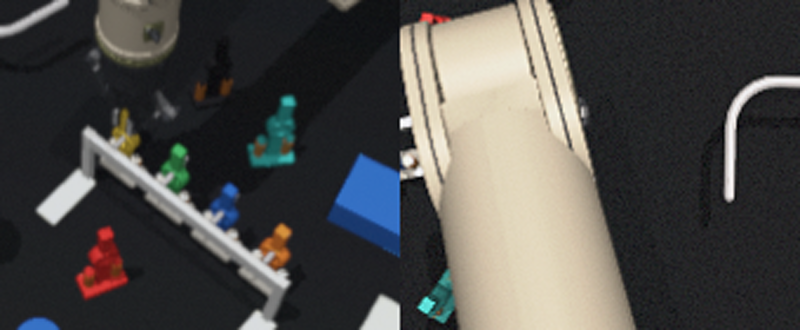

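The scene half shows the yellow tab at (122,125) under the gripper, and the other three carriers still on their pegs; the arm blocks the top view. The grip reads 78 N at about 13 mm, so I'll lift and draw off.

>>> {"op": "carry_out", "data": {"commands": [[[0,0,-0.1,0,0,0],[0,0,-0.1,0,0,0],[0,0,-0.1,0,0,0],[0,0,0,0,0,0],[0,0,0,0,0,0],[0.1,0,0,0,0,0],[0.2,0,0,0,0,0],[0.2,0,0,0,0,0],[0.25,0,0,0,0,0],[0.25,0,0,0,0,0],[0.25,0,0,0,0,0],[0.25,0,0,0,0,0],[0,0,0,0,0,0],[0,0,0,0,0,0]]]}}

```text
clock: 4.6
position: [0.4712, 0.1075, 0.1296]
ee_rot: [-0.077, 0.997, 0.0, 0.0]
ft_force: [1.2, 0.0, -1.7]
grip_width: 0.148
grasp_force: 77.8
```

```bash
python3 - <<'E'
from h import *
move([.429,-.086,.124],86.5)
o=get_obs();print(o["grip_width"],o["grasp_force"],o["ft_force"])
cv2.imwrite("pics/off1.png",cv2.resize(camera("scene")[140:260,230:390,::-1],(800,600),interpolation=cv2.INTER_CUBIC))
E
```

```text
t 4.6 pos [0.4712 0.1075 0.1296] yaw 98.82 tilt [ 6.e-04  6.e-04 -1.e+00] 
 world d [ -42.2 -193.5   -5.6] tool units [ 1.784 -4.618  0.136] turn z units 2.053
0.14839334718423114 77.8285539150238 [ 1.18883539  0.04234079 -1.72296563]
```

View pics/off1.png

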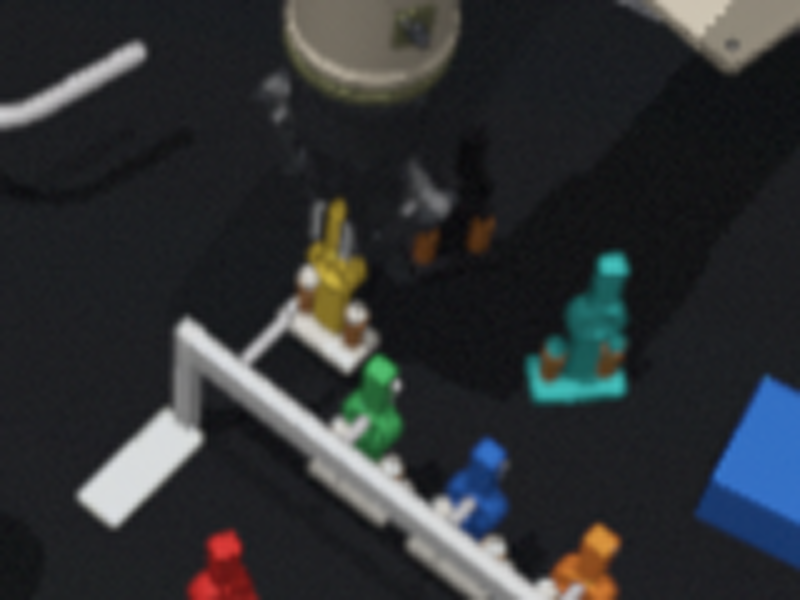

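The scene crop shows yellow at (335,260), held upright between the pads and clear of its peg.

>>> {"op": "carry_out", "data": {"commands": [[[0.1,0,0.07,0,0,0],[0,0,0.07,0,0,0.684],[0,0,0,0,0,0.684],[0,0,0,0,0,0.684],[0,-0.45,0,0,0,0],[0.08,-0.6,0,0,0,0],[0.08,-0.6,0,0,0,0],[0.1,-0.65,0,0,0,0],[0.1,-0.65,0,0,0,0],[0.1,-0.65,0,0,0,0],[0.1,-0.65,0,0,0,0],[0.1,-0.44,0,0,0,0],[0,-0.2,0,0,0,0],[0,0,0,0,0,0],[0,0,0,0,0,0]]]}}

```text
clock: 5.9
position: [0.4296, -0.0862, 0.1236]
ee_rot: [0.031, 1.0, 0.0, 0.0]
ft_force: [-0.5, 0.2, -1.4]
grip_width: 0.144
grasp_force: 78.0
```

```bash
cat > bar.py <<'E'
from h import *
import sys
b=np.radians(-3.45);bx=np.array([np.cos(b),np.sin(b)]);by=np.array([-bx[1],bx[0]]);C=np.array([.5845,-.0953])
def B(x,y): return C+bx*x+by*(y-.05)   # bar frame -> world
def inv(p): q=np.asarray(p)[:2]-C; return np.array([q@bx,q@by+.05])
E
python3 - <<'E'
from bar import *
o=get_obs();print(o["grip_width"],o["grasp_force"],o["ft_force"],"in bar frame",inv(o["position"]).round(4))
move([*B(-.156,.05),.124],86.55)
S=camera("scene");cv2.imwrite("pics/thr1.png",cv2.resize(np.hstack([S[120:220,180:320,::-1],camera("top")[150:250,250:390,::-1]]),(800,286),interpolation=cv2.INTER_CUBIC))
E
```

```text
0.14381560658709 78.01962018013 [-0.50166624  0.19982757 -1.40446548] in bar frame [-0.1551  0.0498]
t 5.9 pos [ 0.4296 -0.0862  0.1236] yaw 86.48 tilt [ 1.e-04  2.e-04 -1.e+00] 
 world d [-0.9  0.3  0.4] tool units [ 0.022  0.006 -0.009] turn z units -0.011
```

View pics/thr1.png

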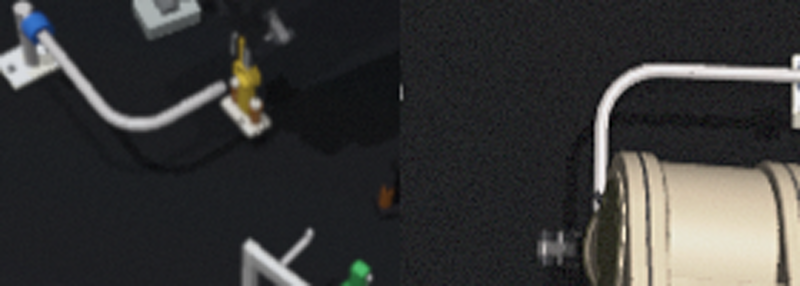

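The left half shows the yellow carrier at (243,85) with its hub right at the bar's free end at (222,90), in line with it.

>>> {"op": "carry_out", "data": {"commands": [[[-0.1,0,0,0,0,0],[-0.2,0,0,0,0,0],[-0.2,0,0,0,0,0],[-0.2,0,0,0,0,0],[-0.2,0,0,0,0,0],[-0.1,0,0,0,0,0],[0,0,0,0,0,0]]]}}

```text
clock: 6.58
position: [0.4702, -0.0893, 0.1236]
ee_rot: [0.031, 1.0, -0.0, -0.0]
ft_force: [-0.6, -0.2, -2.1]
grip_width: 0.152
grasp_force: 78.0
```

```bash
python3 - <<'E'
from bar import *
o=get_obs();print(o["grip_width"],o["grasp_force"],o["ft_force"],"in bar frame",inv(o["position"]).round(4))
move([*B(-.05,.05),.124],86.55)
S=camera("scene");cv2.imwrite("pics/thr2.png",cv2.resize(S[130:200,190:290,::-1],(600,420),interpolation=cv2.INTER_CUBIC))
E
```

```text
0.15187524859834234 78.00079464912415 [-0.55519491 -0.20692633 -2.07791569] in bar frame [-0.1145  0.0491]
t 6.58 pos [ 0.4702 -0.0893  0.1236] yaw 86.5 tilt [-0.e+00 -5.e-04 -1.e+00] 
 world d [64.4 -3.   0.4] tool units [-1.612  0.024 -0.011] turn z units -0.009
```

View pics/thr2.png

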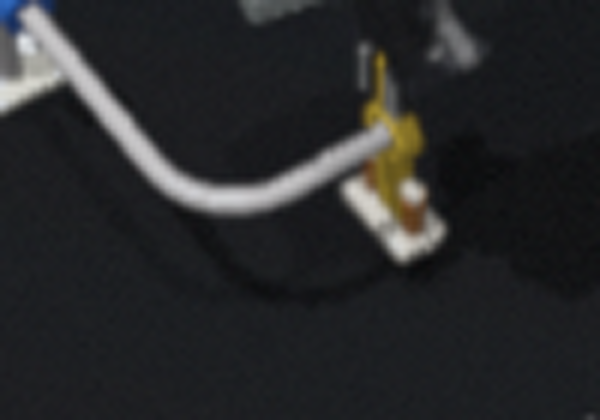

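The crop shows the bar end at (385,135) inside the yellow hub, with no contact force. I'll slide on to the bend and round it.

>>> {"op": "carry_out", "data": {"commands": [[[-0.2,0.02,0,0,0,0],[-0.2,0,0,0,0,0],[-0.2,0,0,0,0,0],[-0.2,0,0,0,0,0],[-0.2,0,0,0,0,0],[-0.2,0,0,0,0,0],[-0.2,0,0,0,0,0],[-0.2,0,0,0,0,0],[0,0,0,0,0,0]]]}}

```text
clock: 7.38
position: [0.5346, -0.0924, 0.1237]
ee_rot: [0.03, 1.0, -0.0, 0.0]
ft_force: [0.1, -0.5, -1.1]
grip_width: 0.153
grasp_force: 78.0
```

>>> {"op": "carry_out", "data": {"commands": [[[-0.109,-0.005,0,0,0,0.833],[-0.109,-0.005,0,0,0,0.833],[-0.109,-0.005,0,0,0,0.833],[-0.109,-0.005,0,0,0,0.833],[-0.109,-0.005,0,0,0,0.833],[-0.109,-0.005,0,0,0,0.833],[-0.109,-0.005,0,0,0,0.833],[-0.109,-0.005,0,0,0,0.833],[-0.109,-0.005,0,0,0,0.833],[0,0,0,0,0,0]]]}}

```text
clock: 8.22
position: [0.5677, -0.1099, 0.1236]
ee_rot: [0.413, 0.911, -0.0, 0.0]
ft_force: [-0.3, -0.2, -1.0]
grip_width: 0.147
grasp_force: 79.2
```

```bash
python3 - <<'E'
from bar import *
o=get_obs();print(o["grip_width"],o["grasp_force"],o["ft_force"],"in bar frame",inv(o["position"]).round(4),"want",[-.05+.05*.7071,.05*.7071])
move([*B(-.05+.035355,.035355),.124],41.55)
E
```

```text
0.14710639209188223 79.17390704154968 [-0.33256936 -0.2496031  -0.9585319 ] in bar frame [-0.0159  0.0345] want [-0.014645000000000005, 0.035355]
t 8.22 pos [ 0.5677 -0.1099  0.1236] yaw 41.24 tilt [-0.e+00 -5.e-04 -1.e+00] 
 world d [1.3 0.8 0.4] tool units [-0.006  0.038 -0.009] turn z units -0.051
```

>>> {"op": "carry_out", "data": {"commands": [[[-0.109,0.03,0,0,0,0.783],[-0.109,-0.005,0,0,0,0.833],[-0.109,-0.005,0,0,0,0.833],[-0.109,-0.005,0,0,0,0.833],[-0.109,-0.005,0,0,0,0.833],[-0.109,-0.005,0,0,0,0.833],[-0.109,-0.005,0,0,0,0.833],[-0.109,-0.005,0,0,0,0.833],[-0.109,-0.005,0,0,0,0.833],[0,0,0,0,0,0]]]}}

```text
clock: 9.05
position: [0.5807, -0.1453, 0.1236]
ee_rot: [0.727, 0.686, -0.0, -0.0]
ft_force: [-0.1, -0.3, -1.4]
grip_width: 0.148
grasp_force: 79.2
```

```bash
python3 - <<'E'
from bar import *
o=get_obs();print(o["grip_width"],o["grasp_force"],o["ft_force"],"in bar frame",inv(o["position"]).round(4))
move([*B(0,-.113),.124],-3.45)
E
```

```text
0.1475064838470151 79.18005466461182 [-0.06347514 -0.26887346 -1.43672193] in bar frame [-0.0008 -0.0001]
t 9.05 pos [ 0.5807 -0.1453  0.1236] yaw -3.3 tilt [-5.e-04 -3.e-04 -1.e+00] 
 world d [  -6.  -112.7    0.4] tool units [-2.823  0.013 -0.01 ] turn z units 0.025
```

>>> {"op": "carry_out", "data": {"commands": [[[-0.235,0.01,0,0,0,0.025],[-0.235,0,0,0,0,0],[-0.235,0,0,0,0,0],[-0.235,0,0,0,0,0],[-0.235,0,0,0,0,0],[-0.235,0,0,0,0,0],[-0.235,0,0,0,0,0],[-0.235,0,0,0,0,0],[-0.235,0,0,0,0,0],[-0.235,0,0,0,0,0],[-0.235,0,0,0,0,0],[-0.235,0,0,0,0,0],[0,0,0.05,0,0,0],[0,0,0.05,0,0,0],[0,0,0,0,0,0]]]}}

```text
clock: 10.3
position: [0.575, -0.2569, 0.1193]
ee_rot: [0.727, 0.686, -0.0, -0.0]
ft_force: [-0.2, -0.3, -2.2]
grip_width: 0.146
grasp_force: 79.5
```

```bash
python3 - <<'E'
from bar import *
o=get_obs();print(o["grip_width"],o["grasp_force"],o["ft_force"],"in bar frame",inv(o["position"]).round(4))
move([*B(0,-.113),.119],-3.45)
E
```

```text
0.146081923152295 79.47685360908508 [-0.2238377  -0.26296306 -2.23362566] in bar frame [ 0.0003 -0.1119]
t 10.3 pos [ 0.575  -0.2569  0.1193] yaw -3.31 tilt [-3.e-04  1.e-04 -1.e+00] 
 world d [-0.3 -1.1 -0.3] tool units [-0.027 -0.007  0.007] turn z units 0.023
```

>>> {"op": "carry_out", "data": {"commands": [[[0,0,0,0,0,0],[0,0,0,0,0,0],[0,0,0,0,0,0],[0,0,0,0,0,0],[0,0,-0.3,0,0,0],[0,0,-0.5,0,0,0],[0,0,-0.7,0,0,0],[0,0,-0.7,0,0,0],[0,0,-0.7,0,0,0],[0,0,0,0,0,0]]], "hand": 0.0}}

```text
clock: 11.13
position: [0.5768, -0.2587, 0.2425]
ee_rot: [0.727, 0.686, 0.002, 0.004]
ft_force: [0.1, -1.0, 0.6]
grip_width: 0.496
grasp_force: 0.0
```

>>> {"op": "carry_out", "data": {"commands": [[[0,0,0,0,0,-1],[0,0,0,0,0,-1],[0,0,0,0,0,-1],[0,0,0,0,0,-1],[0,0,0,0,0,-1],[0,0,0,0,0,-1],[0,0,0,0,0,-1],[0,0,0,0,0,-1],[0,0,0,0,0,-1],[0,0,0,0,0,-1],[0,0,0,0,0,-1],[0,0,0,0,0,-1],[0,0,0,0,0,-1],[0,0,0,0,0,-1],[0,0,0,0,0,-1],[0,0,0,0,0,-1],[0,0,0,0,0,-1],[0,0,0,0,0,0]]]}}

```text
clock: 12.63
position: [0.575, -0.2574, 0.2365]
ee_rot: [-0.078, 0.997, -0.0, 0.0]
ft_force: [-0.7, -0.0, -0.3]
grip_width: 0.501
grasp_force: 0.0
```

```bash
cat > look.py <<'E'
from bar import *
def pts(m):
    v,u=np.nonzero(m);return np.c_[u,v].astype(float)
def look(fn=None):
    T=camera("top");S=camera("scene")
    for n in HUE:
        out=[n]
        for lab,rt,rs in(("rack",(125,180,255,235),(265,185,372,280)),("bar",(312,160,392,235),(190,115,275,185))):
            a=pts(blobs(T,n,rt,90,60));b=pts(blobs(S,n,rs,90,60))
            if len(a)>15 and len(b)>15:
                X,g=two(b.mean(0),a.mean(0));out+=[lab,len(a),len(b),a.mean(0).round(1),b.mean(0).round(1),X.round(4),round(g,4),"barxy",inv(X).round(3)]
            elif len(a)>15 or len(b)>15: out+=[lab,len(a),len(b),a.mean(0).round(1) if len(a) else "",b.mean(0).round(1) if len(b) else ""]
        print(*out)
    if fn: cv2.imwrite(fn,cv2.resize(np.vstack([S[110:280,180:380,::-1],T[155:265,120:320,::-1]]),(428,600),interpolation=cv2.INTER_CUBIC))
E
python3 - <<'E'
from look import *
look("pics/l2.png"); move([.519,.19,.237],98.8)
E
```

```text
blue rack 111 174 [172.2 207.6] [329.9 237.2] [0.5036 0.2712 0.1109] 0.0133 barxy [-0.103  0.411] bar 3 24 [390.7 180.7] [190.9 128.9]
orange rack 156 243 [146.7 212.6] [335.8 242.2] [0.5029 0.3118 0.1429] 0.0209 barxy [-0.106  0.451] bar 20 13 [377.6 182.4] [194.3 148.6]
green rack 92 150 [202.7 202.1] [304.7 220.7] [0.5193 0.1931 0.1105] 0.002 barxy [-0.082  0.334]
yellow bar 107 168 [384.9 176.5] [196.3 134.6] [ 0.5745 -0.2577  0.0955] 0.0024 barxy [-0.    -0.113]
t 12.73 pos [ 0.575  -0.2573  0.2363] yaw 98.46 tilt [ 6.e-04 -1.e-04 -1.e+00] 
 world d [-56.  447.3   0.7] tool units [-0.26  11.268 -0.02 ] turn z units -0.057
```

View pics/l2.png

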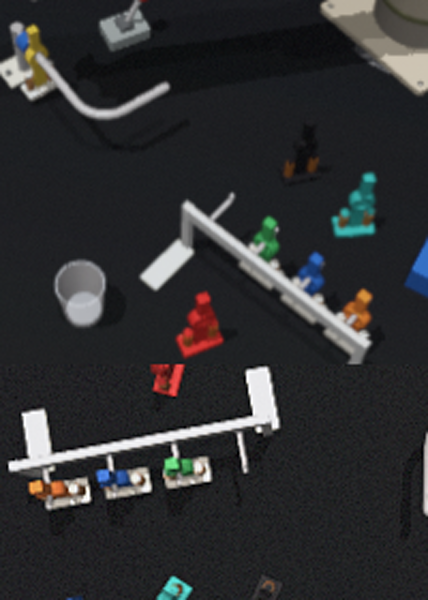

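The picture shows yellow hanging on the bar by the stop at (33,55), with green, blue and orange on their pegs at (265,240), (312,275) and (357,310). Next is green.

>>> {"op": "carry_out", "data": {"commands": [[[-0.26,0.3,0,0,0,-0.057],[0,0.7,0,0,0,0],[0,0.85,0,0,0,0],[0,0.85,0,0,0,0],[0,0.85,0,0,0,0],[0,0.85,0,0,0,0],[0,0.85,0,0,0,0],[0,0.85,0,0,0,0],[0,0.85,0,0,0,0],[0,0.85,0,0,0,0],[0,0.85,0,0,0,0],[0,0.85,0,0,0,0],[0,0.85,0,0,0,0],[0,0.6,0,0,0,0],[0,0.35,0,0,0,0],[0,0,0,0,0,0],[0,0,0,0,0,0]]]}}

```text
clock: 14.15
position: [0.5142, 0.1918, 0.2357]
ee_rot: [-0.079, 0.997, -0.0, -0.0]
ft_force: [0.2, -0.7, 0.5]
grip_width: 0.492
grasp_force: 0.0
```

```bash
python3 - <<'E'
from bar import *
move([.5195,.1912,.119],98.8)
E
```

```text
t 14.15 pos [0.5142 0.1918 0.2357] yaw 99.02 tilt [-1.e-04 -1.e-04 -1.e+00] 
 world d [   5.3   -0.6 -116.7] tool units [-0.128 -0.037  2.918] turn z units 0.037
```

>>> {"op": "carry_out", "data": {"commands": [[[-0.128,-0.037,0,0,0,0.037],[0,0,0.48,0,0,0],[0,0,0.48,0,0,0],[0,0,0.48,0,0,0],[0,0,0.48,0,0,0],[0,0,0.48,0,0,0],[0,0,0.48,0,0,0],[0,0,0.04,0,0,0],[0,0,0,0,0,0]]]}}

```text
clock: 14.9
position: [0.5198, 0.1887, 0.1184]
ee_rot: [-0.075, 0.997, -0.001, -0.001]
ft_force: [-0.2, -0.8, 0.4]
grip_width: 0.504
grasp_force: 0.0
```

>>> {"op": "carry_out", "data": {"commands": [[[0,0,0,0,0,0],[0,0,0,0,0,0],[0,0,0,0,0,0],[0,0,0,0,0,0],[0,0,0,0,0,0],[0,0,0,0,0,0]]], "hand": 1.0}}

```text
clock: 15.4
position: [0.5209, 0.1909, 0.1206]
ee_rot: [-0.077, 0.997, 0.001, 0.001]
ft_force: [-0.8, 1.7, 6.9]
grip_width: 0.149
grasp_force: 78.0
```

>>> {"op": "carry_out", "data": {"commands": [[[0,0,-0.11,0,0,0],[0,0,-0.11,0,0,0],[0,0,-0.11,0,0,0],[0,0,0,0,0,0],[0,0,0,0,0,0],[0.1,0,0,0,0,0],[0.2,0,0,0,0,0],[0.2,0,0,0,0,0],[0.25,0,0,0,0,0],[0.25,0,0,0,0,0],[0.25,0,0,0,0,0],[0.15,0,0,0,0,0],[0,0,0,0,0,0],[0,0,0,0,0,0]]]}}

```text
clock: 16.57
position: [0.4644, 0.1817, 0.1324]
ee_rot: [-0.077, 0.997, 0.0, 0.0]
ft_force: [-0.2, 1.1, -0.2]
grip_width: 0.147
grasp_force: 77.8
```

```bash
python3 - <<'E'
from bar import *
o=get_obs();print(o["grip_width"],o["grasp_force"],o["ft_force"])
move([.4288,-.0859,.1255],98.8)
p=np.r_[B(-.156,.05)]-o["position"][:2]
th=np.radians(86.55);print("in turned frame",p@[-np.sin(th),np.cos(th)]/.04,p@[np.cos(th),np.sin(th)]/.04)
S=camera("scene");G=pts=np.nonzero(blobs(S,"green",(200,130,372,280),90,60));print("green px",len(G[0]),G[1].mean(),G[0].mean(),"expect hub",proj("scene",[*o["position"][:2],.115]))
E
```

```text
0.1471332416681431 77.7932345867157 [-0.19788904  1.1448617  -0.19161949]
t 16.57 pos [0.4644 0.1817 0.1324] yaw 98.81 tilt [ 6.e-04  5.e-04 -1.e+00] 
 world d [ -35.6 -267.6   -6.9] tool units [ 1.904 -6.476  0.168] turn z units 0.002
in turned frame 0.4857154440392714 -6.732496273393948
green px 145 315.7655172413793 209.35862068965517 expect hub [[316.28777114 206.51932673]]
```

>>> {"op": "carry_out", "data": {"commands": [[[0.1,0,0.08,0,0,0],[0,0,0.08,0,0,0.68],[0,0,0,0,0,0.68],[0,0,0,0,0,0.68],[0,-0.3,0,0,0,0],[0,-0.6,0,0,0,0],[0,-0.65,0,0,0,0],[0,-0.65,0,0,0,0],[0,-0.65,0,0,0,0],[0.05,-0.65,0,0,0,0],[0.06,-0.65,0,0,0,0],[0.06,-0.65,0,0,0,0],[0.06,-0.65,0,0,0,0],[0.06,-0.65,0,0,0,0],[0.06,-0.4,0,0,0,0],[0.04,-0.23,0,0,0,0],[0,0,0,0,0,0],[0,0,0,0,0,0]]]}}

```text
clock: 18.12
position: [0.4287, -0.0865, 0.1256]
ee_rot: [0.03, 1.0, 0.0, 0.0]
ft_force: [0.7, 0.0, -1.3]
grip_width: 0.15
grasp_force: 77.9
```

```bash
python3 - <<'E'
from look import *
o=get_obs();print(o["grip_width"],o["grasp_force"],o["ft_force"],inv(o["position"]))
move([*B(-.156,.05),.1255],86.55)
S=camera("scene")
g=pts(blobs(S,"green",(180,100,372,280),90,60));c=g.mean(0);print("green px",len(g),c,"expect",proj("scene",[*o["position"][:2],.111]))
E
```

```text
0.14994792083506459 77.88192629814148 [ 0.69809753  0.04281397 -1.28281184] [-0.15600592  0.04939048]
t 18.12 pos [ 0.4287 -0.0865  0.1256] yaw 86.57 tilt [ 1.e-04  4.e-04 -1.e+00] 
 world d [ 0.   0.6 -0.1] tool units [-0.     0.015  0.003] turn z units 0.004
green px 99 [266.34343434 148.33333333] expect [[266.25324091 142.53351014]]
```

>>> {"op": "carry_out", "data": {"commands": [[[-0.1,0.015,0,0,0,0],[-0.15,0.01,0,0,0,0],[-0.2,0,0,0,0,0],[-0.2,0,0,0,0,0],[-0.2,0,0,0,0,0],[-0.2,0,0,0,0,0],[-0.2,0,0,0,0,0],[-0.2,0,0,0,0,0],[-0.2,0,0,0,0,0],[-0.2,0,0,0,0,0],[-0.2,0,0,0,0,0],[-0.2,0,0,0,0,0],[-0.2,0,0,0,0,0],[-0.2,0,0,0,0,0],[0,0,0,0,0,0]]]}}

```text
clock: 19.42
position: [0.5361, -0.0921, 0.1257]
ee_rot: [0.03, 1.0, -0.0, 0.0]
ft_force: [-0.5, -0.2, -1.5]
grip_width: 0.151
grasp_force: 77.9
```

```bash
python3 - <<'E'
from look import *
o=get_obs();print(o["grip_width"],o["grasp_force"],o["ft_force"],inv(o["position"]))
move([*B(-.05,.05),.1255],86.55)
S=camera("scene")
g=pts(blobs(S,"green",(180,100,372,280),90,60));c=g.mean(0);print("green px",len(g),c,"expect",proj("scene",[*o["position"][:2],.111]))
E
```

```text
0.15054151094733048 77.94675707817078 [-0.49891515 -0.20243169 -1.48430195] [-0.04853303  0.05029589]
t 19.42 pos [ 0.5361 -0.0921  0.1257] yaw 86.58 tilt [ 6.e-04 -3.e-04 -1.e+00] 
 world d [-1.5 -0.2 -0.2] tool units [ 0.037 -0.007  0.004] turn z units 0.004
green px 74 [238.56756757 164.89189189] expect [[237.56037307 158.68356328]]
```

>>> {"op": "carry_out", "data": {"commands": [[[-0.072,-0.005,0,0,0,0.833],[-0.109,-0.005,0,0,0,0.833],[-0.109,-0.005,0,0,0,0.833],[-0.109,-0.005,0,0,0,0.833],[-0.109,-0.005,0,0,0,0.833],[-0.109,-0.005,0,0,0,0.833],[-0.109,-0.005,0,0,0,0.833],[-0.109,-0.005,0,0,0,0.833],[-0.109,-0.005,0,0,0,0.833],[0,0,0,0,0,0]]]}}

```text
clock: 20.3
position: [0.5675, -0.1095, 0.1257]
ee_rot: [0.412, 0.911, -0.0, 0.0]
ft_force: [0.5, 0.2, -1.2]
grip_width: 0.148
grasp_force: 78.0
```

>>> {"op": "carry_out", "data": {"commands": [[[-0.109,0.025,0,0,0,0.783],[-0.109,-0.005,0,0,0,0.833],[-0.109,-0.005,0,0,0,0.833],[-0.109,-0.005,0,0,0,0.833],[-0.109,-0.005,0,0,0,0.833],[-0.109,-0.005,0,0,0,0.833],[-0.109,-0.005,0,0,0,0.833],[-0.109,-0.005,0,0,0,0.833],[-0.109,-0.005,0,0,0,0.833],[0,0,0,0,0,0]]]}}

```text
clock: 21.13
position: [0.5805, -0.1449, 0.1256]
ee_rot: [0.727, 0.687, -0.0, -0.0]
ft_force: [-0.1, -0.8, -1.1]
grip_width: 0.14
grasp_force: 78.0
```

```bash
python3 - <<'E'
from look import *
o=get_obs();print(o["grip_width"],o["grasp_force"],o["ft_force"],inv(o["position"]))
move([*B(0,-.082),.1255],-3.45)
S=camera("scene")
g=pts(blobs(S,"green",(180,100,372,280),90,60));c=g.mean(0);print("green px",len(g),c,"expect",proj("scene",[*o["position"][:2],.111]))
E
```

```text
0.1395126809091538 77.98666834831238 [-0.13115341 -0.8014933  -1.09523405] [-0.00097233  0.00022219]
t 21.13 pos [ 0.5805 -0.1449  0.1256] yaw -3.24 tilt [-4.e-04 -1.e-04 -1.e+00] 
 world d [ -4.  -82.1  -0.1] tool units [-2.056  0.017  0.004] turn z units 0.036
green px 138 [215.62318841 158.94202899] expect [[215.42585743 155.01406542]]
```

>>> {"op": "carry_out", "data": {"commands": [[[-0.228,0.015,0,0,0,0.036],[-0.228,0,0,0,0,0],[-0.228,0,0,0,0,0],[-0.228,0,0,0,0,0],[-0.228,0,0,0,0,0],[-0.228,0,0,0,0,0],[-0.228,0,0,0,0,0],[-0.228,0,0,0,0,0],[-0.228,0,0,0,0,0],[0,0,0.06,0,0,0],[0,0,0.06,0,0,0],[0,0,0,0,0,0],[0,0,0,0,0,0]]]}}

```text
clock: 22.27
position: [0.5771, -0.226, 0.1209]
ee_rot: [0.727, 0.686, 0.0, 0.0]
ft_force: [-1.2, -1.1, 1.5]
grip_width: 0.146
grasp_force: 78.2
```

>>> {"op": "carry_out", "data": {"commands": [[[0,0,0,0,0,0],[0,0,0,0,0,0],[0,0,0,0,0,0],[0,0,0,0,0,0],[0,0,-0.3,0,0,0],[0,0,-0.5,0,0,0],[0,0,-0.7,0,0,0],[0,0,-0.7,0,0,0],[0,0,-0.7,0,0,0],[0,0,0,0,0,0]]], "hand": 0.0}}

```text
clock: 23.1
position: [0.5788, -0.2276, 0.2436]
ee_rot: [0.727, 0.686, 0.002, 0.003]
ft_force: [1.9, -0.7, 0.3]
grip_width: 0.497
grasp_force: 0.0
```

>>> {"op": "carry_out", "data": {"commands": [[[0,0,0,0,0,-1],[0,0,0,0,0,-1],[0,0,0,0,0,-1],[0,0,0,0,0,-1],[0,0,0,0,0,-1],[0,0,0,0,0,-1],[0,0,0,0,0,-1],[0,0,0,0,0,-1],[0,0,0,0,0,-1],[0,0,0,0,0,-1],[0,0,0,0,0,-1],[0,0,0,0,0,-1],[0,0,0,0,0,-1],[0,0,0,0,0,-1],[0,0,0,0,0,-1],[0,0,0,0,0,-1],[0,0,0,0,0,-1],[0,0,0,0,0,0]]]}}

```text
clock: 24.6
position: [0.5769, -0.2264, 0.2376]
ee_rot: [-0.078, 0.997, -0.0, 0.0]
ft_force: [-0.3, 0.4, 0.4]
grip_width: 0.496
grasp_force: 0.0
```

```bash
python3 - <<'E'
from look import *
look(); move([.508,.2653,.237],98.8)
E
```

```text
blue rack 105 175 [172.2 207.6] [329.9 237.2] [0.5037 0.2711 0.1112] 0.0134 barxy [-0.103  0.411] bar 3 25 [390.7 180. ] [190.9 128.7]
orange rack 151 246 [144.9 212.8] [335.6 242.2] [0.5036 0.3137 0.1468] 0.0247 barxy [-0.105  0.453] bar 37 27 [371.7 183.2] [196.6 151.8] [ 0.5757 -0.2568  0.0028] 0.0194 barxy [ 0.001 -0.112]
green bar 87 149 [373.1 175.7] [201.3 141.5] [ 0.5771 -0.2281  0.092 ] 0.0004 barxy [ 0.001 -0.083]
yellow bar 97 113 [385.3 177.3] [195.1 132.5] [ 0.5738 -0.259   0.1023] 0.0089 barxy [-0.001 -0.114]
t 24.7 pos [ 0.5769 -0.2264  0.2374] yaw 98.45 tilt [ 5.e-04  0.e+00 -1.e+00] 
 world d [-6.890e+01  4.917e+02 -4.000e-01] tool units [-1.0300e-01  1.2412e+01  9.0000e-03] turn z units -0.058
```

>>> {"op": "carry_out", "data": {"commands": [[[-0.22,0.3,0,0,0,-0.03],[0,0.7,0,0,0,0],[0,0.87,0,0,0,0],[0,0.87,0,0,0,0],[0,0.87,0,0,0,0],[0,0.87,0,0,0,0],[0,0.87,0,0,0,0],[0,0.87,0,0,0,0],[0,0.87,0,0,0,0],[0,0.87,0,0,0,0],[0,0.87,0,0,0,0],[0,0.87,0,0,0,0],[0,0.87,0,0,0,0],[0,0.87,0,0,0,0],[0,0.6,0,0,0,0],[0,0.37,0,0,0,0],[0,0,0,0,0,0],[0,0,0,0,0,0]]]}}

```text
clock: 26.2
position: [0.5092, 0.2658, 0.2368]
ee_rot: [-0.077, 0.997, -0.0, -0.0]
ft_force: [0.4, -0.4, 0.5]
grip_width: 0.499
grasp_force: 0.0
```

```bash
python3 - <<'E'
from bar import *
move([.508,.2653,.119],98.8)
E
```

```text
t 26.2 pos [0.5092 0.2658 0.2368] yaw 98.84 tilt [-1.e-04 -5.e-04 -1.e+00] 
 world d [  -1.2   -0.5 -117.8] tool units [ 0.031 -0.007  2.945] turn z units 0.006
```

>>> {"op": "carry_out", "data": {"commands": [[[0.03,0,0,0,0,0],[0,0,0.48,0,0,0],[0,0,0.48,0,0,0],[0,0,0.48,0,0,0],[0,0,0.48,0,0,0],[0,0,0.48,0,0,0],[0,0,0.48,0,0,0],[0,0,0.06,0,0,0],[0,0,0,0,0,0]]]}}

```text
clock: 26.95
position: [0.508, 0.2637, 0.1187]
ee_rot: [-0.076, 0.997, -0.001, -0.001]
ft_force: [-0.2, 0.1, 0.5]
grip_width: 0.499
grasp_force: 0.0
```

>>> {"op": "carry_out", "data": {"commands": [[[0,0,0,0,0,0],[0,0,0,0,0,0],[0,0,0,0,0,0],[0,0,0,0,0,0],[0,0,0,0,0,0],[0,0,0,0,0,0]]], "hand": 1.0}}

```text
clock: 27.45
position: [0.509, 0.2661, 0.121]
ee_rot: [-0.077, 0.997, 0.001, 0.001]
ft_force: [-0.0, 0.3, 6.6]
grip_width: 0.148
grasp_force: 78.1
```

>>> {"op": "carry_out", "data": {"commands": [[[0,0,-0.11,0,0,0],[0,0,-0.11,0,0,0],[0,0,-0.11,0,0,0],[0,0,0,0,0,0],[0,0,0,0,0,0],[0.1,0,0,0,0,0],[0.2,0,0,0,0,0],[0.2,0,0,0,0,0],[0.25,0,0,0,0,0],[0.25,0,0,0,0,0],[0.25,0,0,0,0,0],[0.15,0,0,0,0,0],[0,0,0,0,0,0],[0,0,0,0,0,0]]]}}

```text
clock: 28.62
position: [0.4526, 0.2569, 0.1328]
ee_rot: [-0.077, 0.997, 0.0, 0.0]
ft_force: [0.6, 1.0, -1.5]
grip_width: 0.146
grasp_force: 77.8
```

```bash
cat > st.py <<'E'
from look import *
def st(col,tgt,yaw,th=None):
    o=get_obs();print("grip",o["grip_width"].round(3),o["grasp_force"].round(1),"ft",o["ft_force"].round(1),"bar",inv(o["position"]).round(4))
    move(tgt,yaw)
    if th:
        p=np.array(tgt[:2])-o["position"][:2];th=np.radians(th);print("turned frame",p@[-np.sin(th),np.cos(th)]/.04,p@[np.cos(th),np.sin(th)]/.04)
    S=camera("scene");e=proj("scene",[*o["position"][:2],.111])[0];x,y=e.round().astype(int)
    g=pts(blobs(S,col,(x-22,y-22,x+23,y+30),90,60));print(col,len(g),g.mean(0) if len(g) else None,"expect",e)
E
python3 -c "
from st import *
st('blue',[*B(-.156,.05),.126],86.55,86.55)"
```

```text
Traceback (most recent call last):
  File "st.py", line 3, in st
    o=get_obs();print("grip",o["grip_width"].round(3),o["grasp_force"].round(1),"ft",o["ft_force"].round(1),"bar",inv(o["position"]).round(4))
                             ^^^^^^^^^^^^^^^^^^^^^
AttributeError: 'float' object has no attribute 'round'
```

```bash
sed -i 's/o\["grip_width"\].round(3),o\["grasp_force"\].round(1)/round(o["grip_width"],3),round(o["grasp_force"],1)/' st.py
python3 -c "
from st import *
st('blue',[*B(-.156,.05),.126],86.55,86.55)"
```

```text
grip 0.146 77.8 ft [ 0.6  1.  -1.5] bar [-0.1528  0.3936]
t 28.62 pos [0.4526 0.2569 0.1328] yaw 98.88 tilt [ 5.e-04  5.e-04 -1.e+00] 
 world d [ -23.8 -342.8   -6.8] tool units [ 1.911 -8.376  0.165] turn z units 2.055
turned frame 0.07884737479511673 -8.590938950795467
blue 169 [336.91715976 224.73964497] expect [337.39002827 223.22814036]
```

>>> {"op": "carry_out", "data": {"commands": [[[0,0,0.085,0,0,0.68],[0,0,0.08,0,0,0.68],[0,0,0,0,0,0.69],[0,-0.3,0,0,0,0],[0,-0.6,0,0,0,0],[0,-0.65,0,0,0,0],[0,-0.65,0,0,0,0],[0,-0.65,0,0,0,0],[0,-0.65,0,0,0,0],[0,-0.65,0,0,0,0],[0,-0.65,0,0,0,0],[0,-0.65,0,0,0,0],[0,-0.65,0,0,0,0],[0,-0.65,0,0,0,0],[0.03,-0.65,0,0,0,0],[0.03,-0.65,0,0,0,0],[0.02,-0.35,0,0,0,0],[0,-0.19,0,0,0,0],[0,0,0,0,0,0],[0,0,0,0,0,0]]]}}

```text
clock: 30.33
position: [0.429, -0.0858, 0.1259]
ee_rot: [0.03, 1.0, 0.0, 0.0]
ft_force: [-0.1, -0.3, -1.3]
grip_width: 0.151
grasp_force: 78.0
```

```bash
python3 -c "
from st import *
st('blue',[*B(-.156,.05),.126],86.55)"
```

```text
grip 0.151 78.0 ft [-0.1 -0.3 -1.3] bar [-0.1558  0.0502]
t 30.33 pos [ 0.429  -0.0858  0.1259] yaw 86.59 tilt [ 2.e-04  4.e-04 -1.e+00] 
 world d [-0.2 -0.1  0.1] tool units [ 0.004 -0.004 -0.002] turn z units 0.006
blue 111 [266.12612613 147.43243243] expect [266.35302799 142.71796899]
```

Aligned on the bar axis, so I'll thread and go to the bend.

>>> {"op": "carry_out", "data": {"commands": [[[-0.1,0.005,0,0,0,0],[-0.15,0.005,0,0,0,0],[-0.2,0,0,0,0,0],[-0.2,0,0,0,0,0],[-0.2,0,0,0,0,0],[-0.2,0,0,0,0,0],[-0.2,0,0,0,0,0],[-0.2,0,0,0,0,0],[-0.2,0,0,0,0,0],[-0.2,0,0,0,0,0],[-0.2,0,0,0,0,0],[-0.2,0,0,0,0,0],[-0.2,0,0,0,0,0],[-0.19,0,0,0,0,0],[0,0,0,0,0,0]]]}}

```text
clock: 31.63
position: [0.5357, -0.0919, 0.1259]
ee_rot: [0.03, 1.0, -0.0, 0.0]
ft_force: [-0.1, 0.2, -2.1]
grip_width: 0.147
grasp_force: 78.1
```

```bash
python3 -c "
from st import *
st('blue',[*B(-.05,.05),.126],86.55)"
```

```text
grip 0.147 78.1 ft [-0.1  0.2 -2.1] bar [-0.0489  0.0505]
t 31.63 pos [ 0.5357 -0.0919  0.1259] yaw 86.58 tilt [ 7.e-04 -3.e-04 -1.e+00] 
 world d [-1.2 -0.4  0.1] tool units [ 0.028 -0.012 -0.003] turn z units 0.005
blue 86 [238.23255814 164.23255814] expect [237.69024514 158.67646499]
```

>>> {"op": "carry_out", "data": {"commands": [[[-0.081,-0.01,0,0,0,0.833],[-0.109,-0.005,0,0,0,0.833],[-0.109,-0.005,0,0,0,0.833],[-0.109,-0.005,0,0,0,0.833],[-0.109,-0.005,0,0,0,0.833],[-0.109,-0.005,0,0,0,0.833],[-0.109,-0.005,0,0,0,0.833],[-0.109,-0.005,0,0,0,0.833],[-0.109,-0.005,0,0,0,0.833],[0,0,0,0,0,0]]]}}

```text
clock: 32.52
position: [0.5676, -0.1095, 0.1259]
ee_rot: [0.412, 0.911, -0.0, 0.0]
ft_force: [-0.0, -1.0, -1.5]
grip_width: 0.145
grasp_force: 78.1
```

>>> {"op": "carry_out", "data": {"commands": [[[-0.109,0.03,0,0,0,0.783],[-0.109,-0.005,0,0,0,0.833],[-0.109,-0.005,0,0,0,0.833],[-0.109,-0.005,0,0,0,0.833],[-0.109,-0.005,0,0,0,0.833],[-0.109,-0.005,0,0,0,0.833],[-0.109,-0.005,0,0,0,0.833],[-0.109,-0.005,0,0,0,0.833],[-0.109,-0.005,0,0,0,0.833],[0,0,0,0,0,0]]]}}

```text
clock: 33.35
position: [0.5807, -0.1449, 0.1258]
ee_rot: [0.727, 0.687, -0.0, -0.0]
ft_force: [-0.7, -0.8, -1.2]
grip_width: 0.143
grasp_force: 78.1
```

```bash
python3 -c "
from st import *
st('blue',[*B(0,-.051),.126],-3.45)
look()"
```

```text
grip 0.143 78.1 ft [-0.7 -0.8 -1.2] bar [-0.0008  0.0003]
t 33.35 pos [ 0.5807 -0.1449  0.1258] yaw -3.24 tilt [-5.e-04 -2.e-04 -1.e+00] 
 world d [ -2.3 -51.3   0.2] tool units [-1.283  0.015 -0.004] turn z units 0.035
blue 140 [215.72142857 158.66428571] expect [215.39456846 155.05809748]
blue rack 0 16  [370.3 240.9] bar 27 162 [337.5 176.4] [212.4 154.8] [ 0.5814 -0.1425  0.1105] 0.0206 barxy [-0.     0.003]
orange rack 145 245 [143.3 213.1] [335.3 242.6] [0.5043 0.3157 0.1487] 0.0282 barxy [-0.105  0.455] bar 16 55 [334.7 179.8] [205.9 159. ] [ 0.5871 -0.1509  0.08  ] 0.0473 barxy [ 0.006 -0.005]
green bar 0 40  [202. 147.]
yellow bar 0 94  [194.9 130.6]
```

>>> {"op": "carry_out", "data": {"commands": [[[-0.214,0.015,0,0,0,0.035],[-0.214,0,0,0,0,0],[-0.214,0,0,0,0,0],[-0.214,0,0,0,0,0],[-0.214,0,0,0,0,0],[-0.213,0,0,0,0,0],[0,0,0.06,0,0,0],[0,0,0.06,0,0,0],[0,0,0,0,0,0],[0,0,0,0,0,0]]]}}

```text
clock: 34.33
position: [0.5791, -0.1957, 0.1213]
ee_rot: [0.727, 0.686, -0.0, 0.0]
ft_force: [-0.9, -1.9, 1.5]
grip_width: 0.149
grasp_force: 78.6
```

>>> {"op": "carry_out", "data": {"commands": [[[0,0,0,0,0,0],[0,0,0,0,0,0],[0,0,0,0,0,0],[0,0,0,0,0,0],[0,0,-0.3,0,0,0],[0,0,-0.5,0,0,0],[0,0,-0.7,0,0,0],[0,0,-0.7,0,0,0],[0,0,-0.7,0,0,0],[0,0,0,0,0,0]]], "hand": 0.0}}

```text
clock: 35.17
position: [0.5808, -0.1966, 0.2437]
ee_rot: [0.727, 0.686, 0.002, 0.003]
ft_force: [-0.1, -0.3, 0.5]
grip_width: 0.502
grasp_force: 0.0
```

>>> {"op": "carry_out", "data": {"commands": [[[0,0,0,0,0,-1],[0,0,0,0,0,-1],[0,0,0,0,0,-1],[0,0,0,0,0,-1],[0,0,0,0,0,-1],[0,0,0,0,0,-1],[0,0,0,0,0,-1],[0,0,0,0,0,-1],[0,0,0,0,0,-1],[0,0,0,0,0,-1],[0,0,0,0,0,-1],[0,0,0,0,0,-1],[0,0,0,0,0,-1],[0,0,0,0,0,-1],[0,0,0,0,0,-1],[0,0,0,0,0,-1],[0,0,0,0,0,-1],[0,0,0,0,0,0]]]}}

```text
clock: 36.67
position: [0.5789, -0.1956, 0.2378]
ee_rot: [-0.078, 0.997, -0.0, 0.0]
ft_force: [-0.9, 0.1, 0.5]
grip_width: 0.502
grasp_force: 0.0
```

```bash
python3 - <<'E'
from look import *
look("pics/l4.png"); move([.4966,.3394,.237],98.8)
E
```

```text
blue rack 0 16  [370.3 240.9] bar 93 173 [362.  175.9] [204.5 144.9] [ 0.5784 -0.2008  0.1009] 0.0086 barxy [ 0.    -0.056]
orange rack 145 242 [143.1 213. ] [335.7 242.1] [0.504  0.3157 0.1512] 0.0273 barxy [-0.105  0.455] bar 42 40 [367.9 185. ] [199.6 155.4] [ 0.5721 -0.249  -0.0113] 0.0173 barxy [-0.003 -0.104]
green bar 89 90 [374.2 175.2] [200.  138.7] [ 0.5778 -0.229   0.1047] 0.0046 barxy [ 0.001 -0.084]
yellow bar 110 114 [385.2 176.6] [195.1 132.5] [ 0.5747 -0.2579  0.1044] 0.008 barxy [ 0.    -0.113]
t 36.77 pos [ 0.5789 -0.1956  0.2376] yaw 98.46 tilt [ 5.e-04  0.e+00 -1.e+00] 
 world d [-82.3 535.   -0.6] tool units [ 0.067 13.532  0.014] turn z units -0.056
```

View pics/l4.png

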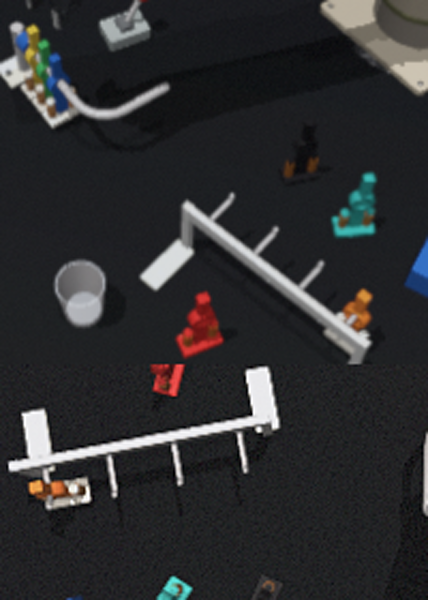

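Yellow, green and blue hang on the far leg at (33,45), (43,62) and (58,80). Orange is still on its peg at (357,310), and I'll fetch it next.

>>> {"op": "carry_out", "data": {"commands": [[[-0.03,0.3,0,0,0,-0.03],[0,0.7,0,0,0,0],[0,0.88,0,0,0,0],[0,0.88,0,0,0,0],[0,0.88,0,0,0,0],[0,0.88,0,0,0,0],[0,0.88,0,0,0,0],[0,0.88,0,0,0,0],[0,0.88,0,0,0,0],[0,0.88,0,0,0,0],[0,0.88,0,0,0,0],[0,0.88,0,0,0,0],[0,0.88,0,0,0,0],[0,0.88,0,0,0,0],[0,0.88,0,0,0,0],[0,0.65,0,0,0,0],[0,0.44,0,0,0,0],[0,0,0,0,0,0],[0,0,0,0,0,0]]]}}

```text
clock: 38.35
position: [0.4957, 0.3409, 0.2369]
ee_rot: [-0.078, 0.997, -0.0, -0.0]
ft_force: [1.0, -0.7, 0.8]
grip_width: 0.498
grasp_force: 0.0
```

```bash
python3 - <<'E'
from bar import *
move([.4966,.3394,.119],98.8)
E
```

```text
t 38.35 pos [0.4957 0.3409 0.2369] yaw 98.91 tilt [-4.e-04 -3.e-04 -1.e+00] 
 world d [   0.9   -1.5 -117.9] tool units [-0.018 -0.04   2.948] turn z units 0.018
```

>>> {"op": "carry_out", "data": {"commands": [[[-0.018,-0.03,0,0,0,0.015],[0,0,0.48,0,0,0],[0,0,0.48,0,0,0],[0,0,0.48,0,0,0],[0,0,0.48,0,0,0],[0,0,0.48,0,0,0],[0,0,0.48,0,0,0],[0,0,0.06,0,0,0],[0,0,0,0,0,0]]]}}

```text
clock: 39.1
position: [0.4976, 0.3369, 0.1189]
ee_rot: [-0.075, 0.997, -0.001, -0.001]
ft_force: [-0.3, -0.5, 1.1]
grip_width: 0.499
grasp_force: 0.0
```

>>> {"op": "carry_out", "data": {"commands": [[[0,0,0,0,0,0],[0,0,0,0,0,0],[0,0,0,0,0,0],[0,0,0,0,0,0],[0,0,0,0,0,0],[0,0,0,0,0,0]]], "hand": 1.0}}

```text
clock: 39.6
position: [0.4986, 0.3394, 0.1214]
ee_rot: [-0.076, 0.997, 0.001, 0.001]
ft_force: [-0.1, 0.5, 5.8]
grip_width: 0.15
grasp_force: 78.1
```

>>> {"op": "carry_out", "data": {"commands": [[[0,0,-0.11,0,0,0],[0,0,-0.11,0,0,0],[0,0,-0.11,0,0,0],[0,0,0,0,0,0],[0,0,0,0,0,0],[0.1,0,0,0,0,0],[0.2,0,0,0,0,0],[0.2,0,0,0,0,0],[0.25,0,0,0,0,0],[0.25,0,0,0,0,0],[0.25,0,0,0,0,0],[0.15,0,0,0,0,0],[0,0,0,0,0,0],[0,0,0,0,0,0]]]}}

```text
clock: 40.77
position: [0.4421, 0.3301, 0.133]
ee_rot: [-0.077, 0.997, 0.0, 0.0]
ft_force: [0.5, -0.8, -2.2]
grip_width: 0.146
grasp_force: 77.8
```

```bash
python3 -c "
from st import *
st('orange',[.45,.05,.126],86.55,86.55)"
```

```text
grip 0.146 77.8 ft [ 0.5 -0.8 -2.2] bar [-0.1677  0.466 ]
t 40.77 pos [0.4421 0.3301 0.133 ] yaw 98.8 tilt [ 4.e-04  5.e-04 -1.e+00] 
 world d [   7.9 -280.1   -7. ] tool units [ 0.877 -6.949  0.171] turn z units 2.042
turned frame -0.6175150735736041 -6.977171632502824
orange 227 [357.75330396 241.99559471] expect [358.54733622 239.55581757]
```

>>> {"op": "carry_out", "data": {"commands": [[[0,0,0.085,0,0,0.68],[0,0,0.085,0,0,0.68],[0,0,0,0,0,0.68],[0,-0.3,0,0,0,0],[-0.05,-0.6,0,0,0,0],[-0.06,-0.65,0,0,0,0],[-0.06,-0.65,0,0,0,0],[-0.06,-0.65,0,0,0,0],[-0.06,-0.65,0,0,0,0],[-0.06,-0.65,0,0,0,0],[-0.06,-0.65,0,0,0,0],[-0.06,-0.65,0,0,0,0],[-0.06,-0.65,0,0,0,0],[-0.06,-0.55,0,0,0,0],[-0.02,-0.33,0,0,0,0],[0,0,0,0,0,0]]]}}

```text
clock: 42.15
position: [0.4498, 0.0457, 0.1261]
ee_rot: [0.032, 1.0, -0.0, 0.0]
ft_force: [-0.6, -0.8, -1.8]
grip_width: 0.147
grasp_force: 78.0
```

```bash
python3 -c "
from st import *
st('orange',[*B(-.156,.05),.126],86.55,86.55)"
```

```text
grip 0.147 78.0 ft [-0.6 -0.8 -1.8] bar [-0.143   0.1827]
t 42.15 pos [0.4498 0.0457 0.1261] yaw 86.38 tilt [ 4.e-04 -4.e-04 -1.e+00] 
 world d [-2.100e+01 -1.316e+02 -1.000e-01] tool units [ 3.160e-01 -3.318e+00  3.000e-03] turn z units -0.029
turned frame 0.32582337602481476 -3.3165670685856443
orange 167 [288.35928144 179.52694611] expect [288.87441198 173.57336078]
```

>>> {"op": "carry_out", "data": {"commands": [[[0.04,-0.3,0,0,0,-0.02],[0.06,-0.6,0,0,0,0],[0.06,-0.65,0,0,0,0],[0.06,-0.65,0,0,0,0],[0.06,-0.55,0,0,0,0],[0.04,-0.35,0,0,0,0],[0.01,-0.2,0,0,0,0],[0,0,0,0,0,0],[0,0,0,0,0,0]]]}}

```text
clock: 42.95
position: [0.429, -0.0806, 0.1259]
ee_rot: [0.029, 1.0, 0.0, 0.0]
ft_force: [-0.6, -0.5, -2.3]
grip_width: 0.145
grasp_force: 78.0
```

```bash
python3 -c "
from st import *
st('orange',[*B(-.156,.05),.126],86.55)"
```

```text
grip 0.145 78.0 ft [-0.6 -0.5 -2.3] bar [-0.1561  0.0553]
t 42.95 pos [ 0.429  -0.0806  0.1259] yaw 86.7 tilt [ 1.e-04  4.e-04 -1.e+00] 
 world d [-0.2 -5.3  0.1] tool units [-0.002 -0.133 -0.003] turn z units 0.025
orange 159 [267.27672956 150.27672956] expect [267.39278851 143.75959795]
```

>>> {"op": "carry_out", "data": {"commands": [[[0,-0.13,0,0,0,0.02],[0,0,0,0,0,0],[0,0,0,0,0,0]]]}}

```text
clock: 43.25
position: [0.4287, -0.0862, 0.1259]
ee_rot: [0.03, 1.0, -0.0, -0.0]
ft_force: [-0.4, -1.0, -1.9]
grip_width: 0.149
grasp_force: 78.2
```

```bash
python3 -c "
from st import *
st('orange',[*B(-.05,.05),.126],86.55)"
```

```text
grip 0.149 78.2 ft [-0.4 -1.  -1.9] bar [-0.1561  0.0497]
t 43.25 pos [ 0.4287 -0.0862  0.1259] yaw 86.56 tilt [-1.e-04  0.e+00 -1.e+00] 
 world d [ 1.059e+02 -6.100e+00  1.000e-01] tool units [-2.653  0.007 -0.004] turn z units 0.002
orange 156 [266.25641026 149.17307692] expect [266.3403701  142.58421037]
```

>>> {"op": "carry_out", "data": {"commands": [[[-0.1,0.01,0,0,0,0],[-0.15,0,0,0,0,0],[-0.2,0,0,0,0,0],[-0.2,0,0,0,0,0],[-0.2,0,0,0,0,0],[-0.2,0,0,0,0,0],[-0.2,0,0,0,0,0],[-0.2,0,0,0,0,0],[-0.2,0,0,0,0,0],[-0.2,0,0,0,0,0],[-0.2,0,0,0,0,0],[-0.2,0,0,0,0,0],[-0.2,0,0,0,0,0],[-0.19,0,0,0,0,0],[0,0,0,0,0,0]]]}}

```text
clock: 44.55
position: [0.5354, -0.0924, 0.1259]
ee_rot: [0.03, 1.0, -0.0, 0.0]
ft_force: [-0.2, -0.3, -2.2]
grip_width: 0.147
grasp_force: 78.1
```

```bash
python3 -c "
from st import *
st('orange',[*B(-.05,.05),.126],86.55)"
```

```text
grip 0.147 78.1 ft [-0.2 -0.3 -2.2] bar [-0.0492  0.05  ]
t 44.55 pos [ 0.5354 -0.0924  0.1259] yaw 86.55 tilt [ 6.e-04 -3.e-04 -1.e+00] 
 world d [-0.8  0.1  0.1] tool units [ 0.02   0.001 -0.003] turn z units 0.0
orange 122 [238.6557377  166.13114754] expect [237.68329729 158.51247803]
```

>>> {"op": "carry_out", "data": {"commands": [[[-0.089,-0.005,0,0,0,0.833],[-0.109,-0.005,0,0,0,0.833],[-0.109,-0.005,0,0,0,0.833],[-0.109,-0.005,0,0,0,0.833],[-0.109,-0.005,0,0,0,0.833],[-0.109,-0.005,0,0,0,0.833],[-0.109,-0.005,0,0,0,0.833],[-0.109,-0.005,0,0,0,0.833],[-0.109,-0.005,0,0,0,0.833],[0,0,0,0,0,0]]]}}

```text
clock: 45.43
position: [0.5676, -0.1098, 0.1259]
ee_rot: [0.412, 0.911, -0.0, 0.0]
ft_force: [0.3, -0.3, -1.4]
grip_width: 0.146
grasp_force: 78.2
```

>>> {"op": "carry_out", "data": {"commands": [[[-0.109,0.03,0,0,0,0.783],[-0.109,-0.005,0,0,0,0.833],[-0.109,-0.005,0,0,0,0.833],[-0.109,-0.005,0,0,0,0.833],[-0.109,-0.005,0,0,0,0.833],[-0.109,-0.005,0,0,0,0.833],[-0.109,-0.005,0,0,0,0.833],[-0.109,-0.005,0,0,0,0.833],[-0.109,-0.005,0,0,0,0.833],[0,0,0,0,0,0]]]}}

```text
clock: 46.27
position: [0.5807, -0.1452, 0.1258]
ee_rot: [0.727, 0.687, -0.0, -0.0]
ft_force: [0.5, -0.1, -2.1]
grip_width: 0.149
grasp_force: 78.1
```

```bash
python3 -c "
from st import *
st('orange',[*B(0,-.022),.126],-3.45)
look()"
```

```text
grip 0.149 78.1 ft [ 0.5 -0.1 -2.1] bar [-0.0008 -0.    ]
t 46.27 pos [ 0.5807 -0.1452  0.1258] yaw -3.27 tilt [-4.e-04 -2.e-04 -1.e+00] 
 world d [ -0.5 -22.    0.2] tool units [-0.549  0.018 -0.004] turn z units 0.031
orange 219 [213.03652968 159.92237443] expect [215.33395987 154.98119631]
blue rack 0 16  [370.3 240.9] bar 0 82  [202.5 147.1]
orange rack 0 73  [308.5 215.6] bar 64 225 [336.8 177.4] [213.1 160.1] [ 0.5818 -0.145   0.0819] 0.0169 barxy [0. 0.]
green bar 0 19  [200.5 143.7]
yellow bar 0 92  [194.9 130.6]
```

>>> {"op": "carry_out", "data": {"commands": [[[-0.183,0.018,0,0,0,0.031],[-0.183,0,0,0,0,0],[-0.183,0,0,0,0,0],[0,0,0.055,0,0,0],[0,0,0.055,0,0,0],[0,0,0,0,0,0],[0,0,0,0,0,0]]]}}

```text
clock: 47.0
position: [0.5808, -0.167, 0.1217]
ee_rot: [0.727, 0.686, -0.0, 0.0]
ft_force: [-0.3, -2.5, 2.6]
grip_width: 0.146
grasp_force: 78.6
```

>>> {"op": "carry_out", "data": {"commands": [[[0,0,0,0,0,0],[0,0,0,0,0,0],[0,0,0,0,0,0],[0,0,0,0,0,0],[0,0,-0.3,0,0,0],[0,0,-0.5,0,0,0],[0,0,-0.7,0,0,0],[0,0,-0.7,0,0,0],[0,0,-0.7,0,0,0],[0,0,0,0,0,0]]], "hand": 0.0}}

```text
clock: 47.83
position: [0.5827, -0.1676, 0.244]
ee_rot: [0.727, 0.686, 0.003, 0.003]
ft_force: [0.2, -0.7, 0.2]
grip_width: 0.496
grasp_force: 0.0
```

>>> {"op": "carry_out", "data": {"commands": [[[0,-0.3,0,0,0,0],[0,-0.6,0,0,0,0],[0,-0.8,0,0,0,0],[0,-0.8,0,0,0,0],[0,-0.8,0,0,0,0],[0,-0.8,0,0,0,0],[0,-0.6,0,0,0,0],[0,-0.3,0,0,0,0],[0,0,0,0,0,0],[0,0,0,0,0,0]]], "hand": 1.0}}

```text
clock: 48.67
position: [0.3814, -0.1549, 0.2382]
ee_rot: [0.727, 0.686, 0.001, 0.0]
ft_force: [-0.0, 0.2, 0.2]
grip_width: -0.001
grasp_force: 0.0
```

```bash
python3 - <<'E'
from look import *
look(); move([.37,-.265,.237],-3.45)
S=camera("scene");T=camera("top")
cv2.imwrite("pics/l5.png",cv2.resize(np.hstack([S[80:190,170:290,::-1],T[155:265,310:430,::-1]]),(800,367),interpolation=cv2.INTER_CUBIC))
E
```

```text
blue rack 0 16  [370.3 240.9] bar 125 107 [362.5 174.8] [202.2 141.1] [ 0.5809 -0.2001  0.1208] 0.016 barxy [ 0.003 -0.055]
orange rack 0 76  [309.2 216.2] bar 159 229 [352.5 178. ] [209.5 155.3] [ 0.5774 -0.1837  0.0655] 0.0043 barxy [-0.002 -0.039]
green bar 104 94 [374.4 174.7] [200.1 139.1] [ 0.5786 -0.2289  0.104 ] 0.0029 barxy [ 0.002 -0.084]
yellow bar 93 108 [384.9 176.6] [195.  132.3] [ 0.5749 -0.2568  0.1065] 0.009 barxy [ 0.    -0.112]
t 48.77 pos [ 0.3818 -0.155   0.2378] yaw -3.33 tilt [ 7.e-04 -1.e-04 -1.e+00] 
 world d [ -11.8 -110.    -0.8] tool units [-2.763 -0.136  0.021] turn z units 0.02
```

View pics/l5.png

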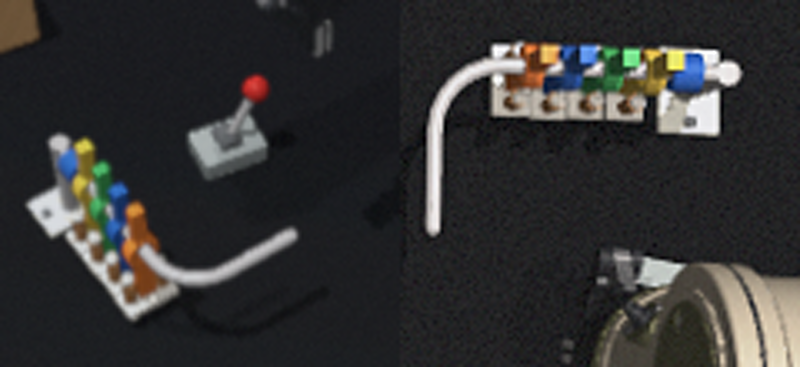

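All four carriers hang upright on the far leg: left half, yellow (83,150) to orange (135,215) with bare bar beyond. The lever ball is at (255,88), not yet thrown. Next I'll work out the throw direction.

```bash
python3 - <<'E'
from look import *
c=np.array([[393,405],[485,425]]);b=plane("top",300*np.array([1,0])+[0,150]+c/5,.025);print("top block far corners",b.round(4),np.linalg.norm(b[1]-b[0]))
d=b[1]-b[0];print("throw dir deg from far edge",np.degrees(np.arctan2(d[1],d[0]))+90)
S=camera("scene")
# scene crop corners (scale 6.667 incl. hstack): block top face
k=120*2/800
q=np.array([[188,137],[243,118],[267,148],[205,168]])*k*1.0; q=q*[1,1]+[170,80]
p=plane("scene",q,.025);print("scene block top corners",p.round(4),[np.linalg.norm(p[i]-p[(i+1)%4]).round(4) for i in range(4)],"centre",p.mean(0))
r=cv2.inRange(cv2.cvtColor(S,cv2.COLOR_RGB2HSV),(0,150,90),(5,255,255));r[:90]=0;r[120:]=0;r[:,:230]=0;r[:,262:]=0
bl=plane("scene",pts(r).mean(0),.083)[0];print("ball",bl);e=p.mean(0)-bl;print("to centre",e[:2],np.hypot(*e[:2]),np.degrees(np.arctan2(e[1],e[0])))
E
```

```text
top block far corners [[ 0.4398 -0.2546  0.025 ]
 [ 0.4277 -0.3037  0.025 ]] 0.05055057963179435
throw dir deg from far edge -13.815876644620488
scene block top corners [[ 0.4328 -0.2964  0.025 ]
 [ 0.3723 -0.2818  0.025 ]
 [ 0.3779 -0.234   0.025 ]
 [ 0.4439 -0.2522  0.025 ]] [np.float64(0.0622), np.float64(0.0482), np.float64(0.0684), np.float64(0.0456)] centre [ 0.40673906 -0.26611005  0.025     ]
ball [ 0.36869436 -0.26684637  0.083     ]
to centre [0.0380447  0.00073632] 0.03805182576039747 1.1087658015639237
```

>>> {"op": "carry_out", "data": {"commands": [[[0,0,0,0,0,0.805],[0,0,0,0,0,0.805],[-0.4,-0.1,0,0,0,0],[-0.6,-0.136,0,0,0,0],[-0.6,-0.15,0,0,0,0],[-0.6,-0.15,0,0,0,0],[-0.576,-0.1,0,0,0,0],[0,0,0,0,0,0],[0,0,0,0,0,0],[0,0,0,0,0,0]]]}}

```text
clock: 49.75
position: [0.3318, -0.2569, 0.2374]
ee_rot: [0.782, 0.623, -0.0, -0.0]
ft_force: [0.3, 1.4, 0.4]
grip_width: -0.001
grasp_force: 0.0
```

```bash
python3 - <<'E'
from look import *
move([.332,-.2575,.073],-13); print(get_obs()["joint_pos"])
E
```

```text
t 49.75 pos [ 0.3318 -0.2569  0.2374] yaw -12.96 tilt [-6.e-04 -3.e-04 -1.e+00] 
 world d [   0.2   -0.6 -164.4] tool units [-0.011  0.011  4.111] turn z units 0.006
[-0.50595078 -0.33469071  0.8922889   1.98835511  0.26427158  1.37544196
  0.07947641]
```

>>> {"op": "carry_out", "data": {"commands": [[[0,0,0.3,0,0,0],[0,0,0.4,0,0,0],[0,0,0.4,0,0,0],[0,0,0.4,0,0,0],[0,0,0.4,0,0,0],[0,0,0.3,0,0,0],[0,0,0.2,0,0,0],[0,0,0,0,0,0]]]}}

```text
clock: 50.42
position: [0.331, -0.2564, 0.1403]
ee_rot: [0.782, 0.623, -0.001, -0.001]
ft_force: [0.2, -0.2, -0.0]
grip_width: -0.006
grasp_force: 0.0
```

```bash
python3 - <<'E'
from look import *
move([.332,-.2575,.073],-13); print(get_obs()["joint_pos"])
E
```

```text
t 50.42 pos [ 0.331  -0.2564  0.1403] yaw -12.89 tilt [-2.6e-03 -1.0e-04 -1.0e+00] 
 world d [  1.   -1.1 -67.3] tool units [-0.02   0.035  1.682] turn z units 0.018
[-0.56780089 -0.21405148  1.04962592  2.12707462  0.20628545  1.13289995
  0.15782078]
```

>>> {"op": "carry_out", "data": {"commands": [[[0,0,0.3,0,0,0],[0,0,0.3,0,0,0],[0,0,0.3,0,0,0],[0,0,0.3,0,0,0],[0,0,0.3,0,0,0],[0,0,0.18,0,0,0],[0,0,0,0,0,0],[0,0,0,0,0,0]]]}}

```text
clock: 51.08
position: [0.3315, -0.2574, 0.0746]
ee_rot: [0.782, 0.623, -0.001, -0.0]
ft_force: [0.3, -0.2, -0.2]
grip_width: 0.002
grasp_force: 0.0
```

```bash
python3 - <<'E'
from look import *
move([.332,-.2575,.073],-13); print(get_obs()["joint_pos"],get_obs()["ft_force"])
S=camera("scene")
r=cv2.inRange(cv2.cvtColor(S,cv2.COLOR_RGB2HSV),(0,150,90),(5,255,255));r[:80]=0;r[125:]=0;r[:,:210]=0;r[:,270:]=0
print("ball",len(pts(r)),plane("scene",pts(r).mean(0),.083)[0])
cv2.imwrite("pics/lev.png",cv2.resize(S[80:190,170:290,::-1],(600,550),interpolation=cv2.INTER_CUBIC))
E
```

```text
t 51.08 pos [ 0.3315 -0.2574  0.0746] yaw -12.95 tilt [-0.0013 -0.001  -1.    ] 
 world d [ 0.5 -0.1 -1.6] tool units [-0.     0.013  0.04 ] turn z units 0.008
[-0.64445537  0.0199142   1.2366984   2.19628787 -0.02145345  0.93940233
  0.37875116] [ 0.26846961 -0.15988432 -0.22486905]
ball 43 [ 0.36906606 -0.26700508  0.083     ]
```

View pics/lev.png

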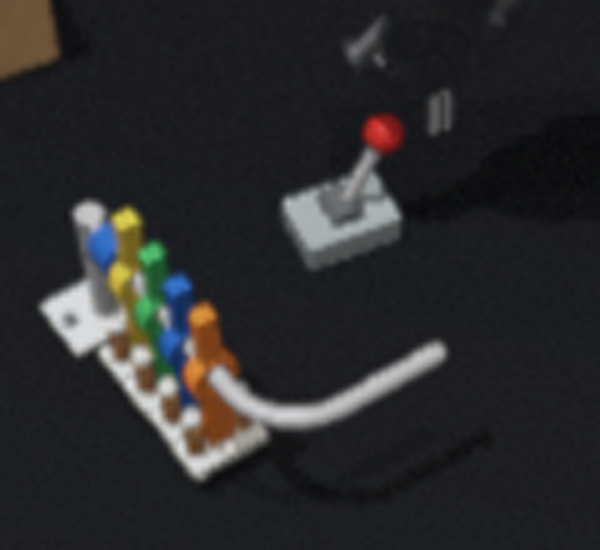

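The closed fingertips are at (440,112), just behind the red ball at (383,133), and all four carriers are still in place. Now I'll push along the throw.

>>> {"op": "carry_out", "data": {"commands": [[[0,0.1,0,0,0,0],[0,0.15,0,0,0,0],[0,0.15,0,0,0,0],[0,0.15,0,0,0,0],[0,0.15,0,0,0,0],[0,0.15,0,0,0,0],[0,0.15,0,0,0,0],[0,0.15,0,0,0,0],[0,0.15,0,0,0,0],[0,0.15,0,0,0,0],[0,0.15,0,0,0,0],[0,0.15,0,0,0,0],[0,0.1,0,0,0,0],[0,0,0,0,0,0],[0,0,0,0,0,0]]]}}

```text
clock: 52.38
position: [0.4035, -0.2742, 0.0743]
ee_rot: [0.783, 0.623, -0.0, 0.0]
ft_force: [0.4, -0.8, 0.6]
grip_width: 0.002
grasp_force: 0.0
```

```bash
cat > ball.py <<'E'
from look import *
o=get_obs();print(o["ft_force"]);move([.434-.026*.974,-.281+.026*.225,.075],-13)
S=camera("scene")
r=cv2.inRange(cv2.cvtColor(S,cv2.COLOR_RGB2HSV),(0,150,90),(5,255,255));r[:70]=0;r[135:]=0;r[:,:190]=0;r[:,270:]=0
X=plane("scene",pts(r).mean(0),.083)[0];print("ball",len(pts(r)),X,"travel",np.hypot(*(X-[.369,-.267,.083])[:2]))
E
python3 ball.py
```

```text
[ 0.36538064 -0.76875298  0.62665415]
t 52.38 pos [ 0.4035 -0.2742  0.0743] yaw -12.99 tilt [-1.e-04 -4.e-04 -1.e+00] 
 world d [ 5.1 -1.   0.7] tool units [ 0.005  0.131 -0.018] turn z units 0.002
ball 42 [ 0.43031444 -0.2807558   0.083     ] travel 0.06283854202955948
```

>>> {"op": "carry_out", "data": {"commands": [[[0,0.05,0,0,0,0],[0,0.05,0,0,0,0],[0,0.03,0,0,0,0],[0,0,0,0,0,0],[0,0,0,0,0,0]]]}}

```text
clock: 52.85
position: [0.4086, -0.2751, 0.0743]
ee_rot: [0.782, 0.623, 0.0, 0.0]
ft_force: [-0.6, 1.4, 0.2]
grip_width: 0.006
grasp_force: 0.1
```

```bash
python3 ball.py
```

```text
[-0.64323078  1.37243972  0.19722413]
t 52.85 pos [ 0.4086 -0.2751  0.0743] yaw -12.97 tilt [ 1.e-04 -0.e+00 -1.e+00] 
 world d [ 0.1 -0.   0.7] tool units [-0.     0.002 -0.018] turn z units 0.005
ball 41 [ 0.43461351 -0.28014132  0.083     ] travel 0.06691656822605759
```

Fully over (67 mm of travel). I'll back off, rise and check.

>>> {"op": "carry_out", "data": {"commands": [[[0,-0.2,0,0,0,0],[0,-0.3,0,0,0,0],[0,-0.3,0,0,0,0],[0,0,0,0,0,0],[0,0,-0.4,0,0,0],[0,0,-0.5,0,0,0],[0,0,-0.5,0,0,0],[0,0,-0.5,0,0,0],[0,0,-0.5,0,0,0],[0,0,-0.4,0,0,0],[0,0,0,0,0,0],[0,0,0,0,0,0],[0,0,0,0,0,0]]]}}

```text
clock: 53.98
position: [0.3772, -0.2676, 0.1857]
ee_rot: [0.782, 0.623, 0.0, -0.0]
ft_force: [-0.0, -0.1, -0.7]
grip_width: 0.002
grasp_force: 0.0
```

```bash
python3 ball.py; python3 -c "
from look import *
look()
S=camera('scene');T=camera('top')
cv2.imwrite('pics/fin.png',cv2.resize(np.hstack([S[80:190,170:290,::-1],T[155:265,310:430,::-1]]),(800,367),interpolation=cv2.INTER_CUBIC))"
```

```text
[-1.53694396e-05 -5.33452553e-02 -7.22503249e-01]
t 53.98 pos [ 0.3772 -0.2676  0.1857] yaw -12.96 tilt [-1.e-04  8.e-04 -1.e+00] 
 world d [  31.5   -7.5 -110.7] tool units [-0.009  0.809  2.768] turn z units 0.006
ball 49 [ 0.43358386 -0.28187834  0.083     ] travel 0.06627548551372722
blue rack 0 16  [370.3 240.9] bar 120 103 [362.5 174.7] [202.1 141.1] [ 0.5812 -0.2     0.1208] 0.0161 barxy [ 0.003 -0.055]
orange rack 0 74  [308.3 216.2] bar 164 229 [352.7 177.8] [209.5 155.2] [ 0.5774 -0.1837  0.0662] 0.0035 barxy [-0.002 -0.039]
green bar 113 93 [374.2 174.9] [200.1 139. ] [ 0.5783 -0.2286  0.1044] 0.0038 barxy [ 0.002 -0.083]
yellow bar 101 110 [385.  176.4] [195.1 132.3] [ 0.5752 -0.2567  0.1067] 0.0084 barxy [ 0.    -0.112]
```

View pics/fin.png

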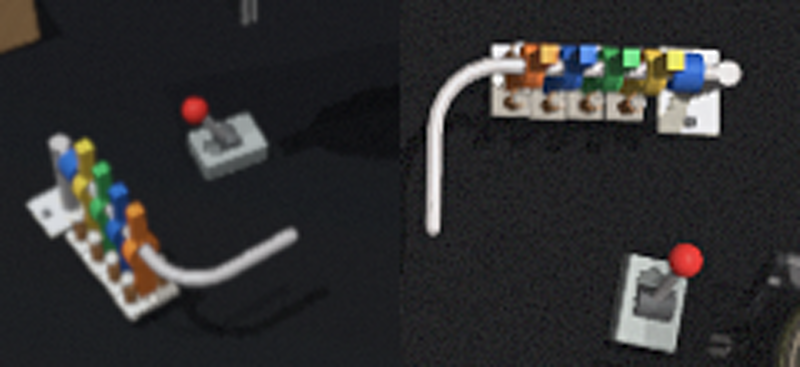

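The final picture shows the lever ball thrown over to (194,110), all four carriers upright on the far leg from (83,150) to (135,215), and the gripper clear of everything.

```bash
python3 -c "
from workcell import hand_in
print(hand_in())"
```

```text
the job is handed in; nothing more can be done
None
```

All four carriers hang upright on the far leg, the feed lever was then thrown fully over (67 mm of ball travel), and the job is handed in; it returned no verdict.

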